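# Pry the axle clip off a compressor wheel

### The job

Take the hooked pick from its wooden rest, hook it down through the eye of the yellow spring clip on the wheel's axle and pull the clip out of its groove, gently and only with the pick, until it lies loose on the wheel, wholly clear of the axle and its spacer. Do not let the clip leave the wheel or force the pick against it or the wheel (more than 18 N spoils them); then lay the pick back in its rest, and leave everything else where it is.

Things in the scene. Friction and masses are not known exactly. Their poses are not given: they have to be found in the camera images.
- wheel: Compressor wheel lying flat, bolted to the bench, cannot turn: black tyre 170 mm across, 38 mm high, round a green steel disc 132 mm across whose top is 34 mm above the bench. A dark spacer 30 mm across stands mid-disc, its top 42 mm above the bench, with the axle on it. Origin on the axle's axis at the bench, z up.
- axle_end (a point): Centre of the upright stub axle's top, 54 mm above the bench. The axle has a groove (neck 16 mm across) from 42 to 48 mm above the bench, and over it an end collar 22 mm across from 48 to 54 mm.
- clip: Yellow sprung clip, 4 mm thick, level in the groove, underside 42 mm above the bench. Origin at the underside, on the axle's axis while seated; x points level from the axle to the eye, z up. A yoke at 9 to 15 mm along x, 32 mm wide, carries two sprung jaws round the neck, reaching 13 mm behind the origin. It comes off along its own +x and can turn a little on the axle.
- eye (a point): Middle of the clip's pull eye, 20.25 mm from the clip's origin along its x, 44 mm above the bench. The eye is open from 17 to 23.5 mm along x, 12 mm wide, closed by an end bar from 23.5 to 27.5 mm. Pulled along x, the jaws spread over the first 8 mm at 6 to 12 N, then snap free; past 28 mm the clip is clear of axle and spacer and drops 8 mm onto the disc.
- pick: Hooked pick, 85 g. Red square handle 100 mm long, 18 mm thick; origin at the handle's centre (grip here), x along it to the hook, z up. A 4 mm steel shank leaves its front and bends down into a 4 mm thick hook, tip 26 mm below the handle's axis. The shank is a push fit (holds over 50 N), left anywhere from 79 to 105 mm out, origin to hook centre: the pose does not tell.
- cradle: Wooden rest fixed to the bench; holds the pick level, hook hanging past its end, handle axis 49 mm above the bench. Base 110 x 70 x 12 mm; two forks 9 mm thick, 34 mm either side of the centre, slots 24 mm wide, slot floor 40 mm and fork tops 54 mm above the bench; grip the handle between them from above. Origin under its centre, x along the handle.
- oil_bottle: Blue oil bottle with black cap, 60 mm across, 170 mm tall, upright; origin under its centre. Bystander.
- spray_can: Red spray can, 54 mm across, 160 mm tall, upright; origin under its centre. Bystander.
- grease_jar: Amber jar with white lid, 70 mm across, 70 mm tall; origin under its centre. Bystander.
- bearing: Steel ball bearing lying flat, 52 mm across, 14 mm high, 20 mm bore; origin under its centre. Bystander.
- spanner: Steel spanner, 160 mm long, lying flat; origin under its middle. Bystander.
- screwdriver: Screwdriver lying flat; origin under its middle. Bystander.
- patch_tin: Round green tin with yellow lid, 92 mm across, 31 mm high; origin under its centre. Bystander.

How it is judged:
By the outcome, as a careful person would: the job done as asked, in the order asked, and still so for the second after the job is handed in, with the robot touching nothing.
It also fails if it takes over 58 s, if anything falls off the work surface, if the arm or the gripper's body presses on something with over 40 N, if the wrist force passes 120 N, or if a joint passes its speed limit or range.

### The arm

A 6-joint arm with a two-finger parallel gripper is mounted at the origin on the work surface. World frame = base frame: x ahead of the robot, y to its left, z up, the work surface at z = 0. Lengths are in mm, angles in rad, forces in N, time in s.
With the tool pointing down it reaches from about 275 to 1000 mm from the base axis. Payload 8.4 kg.
Tool frame: the origin (TCP) lies at the very end of the fingers, on their centre line; the grasp point (between the pads) lies 19 mm behind it; z points along the fingers, y is the direction in which the jaws open and shut (so a half turn about z gives the same grasp; the last joint's range is limited). The gripper opens to 85 mm and grips with 20 to 120 N. Pads are 22 mm wide; open, the fingers measure 114 mm over their backs; the gripper's body (76 mm by 85 mm) begins 54 mm behind the grasp point. The pads swing forward as they close: fully open they stand 13 mm farther back than shut.
Start: joints at [-1.173, 0.353, 1.633, -0, 1.155, -0.002], TCP at [243.27, -575.715, 201.181] pointing down, gripper open.
Joint ranges: [-2.63, 2.63], [-0.92, 2.1], [0.06, 2.66], [-1.3, 4.44], [0, 2.69], [-3.02, 3.02]. Speed limits (rad/s): [2.22, 2.22, 2.79, 3.14, 3.14, 3.14].

### API

Orientations are given as [roll, pitch, yaw] about the fixed x, y, z axes, in that order (R = Rz(yaw) Ry(pitch) Rx(roll)).
In Python, from rig import sense, grab_frame, get_calibration, sign_off, boxes_of, trace gives the robot as it stands.
- The arm moves only by the tool servo_tool, never from a script. Its argument "rows" is a list of rows, each a list of 3 entries, a list of its own where there are three numbers: the finger opening in mm, from 0 to 85.4, then the shift along the tool's x, y, z in mm, then the turn, a rotation vector about the tool's x, y, z in degrees. A call has 1 to 8 rows; each row shifts and turns the commanded pose from where the row before left it, along the tool's axes as they then stand; what a row does not reach is not made up. A row lasts 1/8 s, in which the tool goes at most 62.5 mm and 10.7 degrees, less where a joint would pass 70% of its speed; a pose out of reach is approached as far as the arm can. A call is refused whole if a number of a shift passes 62.5 or a number of a turn 10.7, either way. A call with a gripper value outside its range is refused whole. The fingers move at their own pace and stop on an object; "force" is the grip in N (left out, the last holds). Time passes only in rows, so rows that do not move let the fingers close. It gives the time, the measured TCP pose, the force and the opening at its end, in the units of the state.
- sense(): the state, without advancing time (a new reading comes with each control period).
- grab_frame(name): name is "scene" or "side" or "wrist"; returns the picture (400x640x3 uint8, blue, green, red); there is no depth.
- get_calibration(name): a dict with "intrinsics" (3x3 intrinsics, pixels), "k1" (the pictures are not rectified: a ray, as slopes to the right and down, at radius r is drawn at 1 + k1 r^2 times it, then the intrinsics apply), "world_to_cam" (4x4, takes a point from world to camera coordinates). Camera axes: x right, y down, z forward; pixel columns grow to the right and rows downward; lengths in mm; the calibration is good to about 2 mm. A picture is of the moment at which its call begins: read the wrist's pose just before it. get_calibration takes no time and is no camera call; for the wrist camera it gives the pose at the moment of the call.
- sign_off(): hands the job in, once; it reports no verdict.
Trained networks look in the newest picture that a camera, given by its name, has taken for a name from the list of things; names that differ only in an ending like _2 or _b are one class to them, and where a whole thing is asked for, a point or a joint stands for the part that bears it (a point fixed in the world has none). Each returns a list of dicts, best first, with "conf" (0 to 1); they miss things now and then, are a little off and sometimes report something else, mostly with a low value. They report only what shows in the picture. A call takes as long as a camera call.
- boxes_of(camera, thing): "centre" ([x, y, z] in mm, in the coordinates of the camera as it stood for that picture, good to about 4 mm: the middle of the surface that is visible of it).
- trace(camera, thing): "mask" (400x640 bool, what is visible of it).
The state is a dict: "clock": time; "qpos": joint angles; "qvel": joint speeds; "joint_efforts": joint torques, N m; "eef_pos": TCP position; "tcp_rot": TCP orientation; "contact_force": force on the tool from outside, world axes, zero at the start; "wrist_torque": the same for the moment, N m; "opening": opening from 0.0 (shut) to 1.0 (fully open).
Only numpy, scipy, OpenCV 4.12 (cv2) and the standard library are available. Lean on these libraries where they do the work, as an engineer would, in place of code of your own. Each camera call takes 0.05 s, during which the arm holds its last target. There are 200 camera calls.

## Working session

There is one attempt and no reset: what is moved stays moved. The work goes in short steps, Python scripts to look and compute and a tool call to move; the robot and the scene stay as the last step left them, time stands still between calls to the robot, and variables do not carry over. Pictures are saved under pics/ and viewed, about 8 in all and at most 12, crops included, and the job is handed in when it is done.

Besides the shell and the picture viewer there is one more tool, called after ">>>" as name(argument=value, ...), one argument or row to a line, values as JSON. servo_tool: Moves the arm, as the interface text tells. Its arguments: {"type":"object","properties":{"rows":{"type":"array","items":{"type":"array"}},"force":{"type":"number"}},"required":["rows"]}

```bash
mkdir -p pics; cat > h.py <<'E'
import numpy as np, cv2
from rig import *
def proj(cal,P):
    P=np.atleast_2d(P); T=np.array(cal["world_to_cam"]); c=P@T[:3,:3].T+T[:3,3]
    s=c[:,:2]/c[:,2:]; s=s*(1+cal["k1"]*(s**2).sum(1,keepdims=True)); K=np.array(cal["intrinsics"])
    return s@K[:2,:2].T+K[:2,2]
def ray(cal,uv):
    K=np.array(cal["intrinsics"]); d=(np.atleast_2d(uv)-K[:2,2])/[K[0,0],K[1,1]]; s=d.copy()
    for _ in range(20): s=d/(1+cal["k1"]*(s**2).sum(1,keepdims=True))
    T=np.array(cal["world_to_cam"]); R=T[:3,:3]
    return -R.T@T[:3,3], np.c_[s,np.ones(len(s))]@R
def onz(cal,uv,z):
    o,d=ray(cal,uv); return o+d*((z-o[2])/d[:,2:])
def w(cal,c):
    T=np.array(cal["world_to_cam"]); return T[:3,:3].T@(np.array(c)-T[:3,3])
E
python3 - <<'E'
from h import *
s=sense(); print({k:np.round(v,3) for k,v in s.items()})
for n in ["scene","side"]:
    cv2.imwrite(f"pics/{n}0.png",grab_frame(n)); c=get_calibration(n)
    print(n, np.round(ray(c,[320,200])[0]))
    for t in ["wheel","axle_end","clip","eye","pick","cradle","oil_bottle","spray_can","grease_jar","bearing","spanner","screwdriver","patch_tin"]:
        print(t,[(round(b["conf"],2),np.round(w(c,b["centre"])).tolist()) for b in boxes_of(n,t)[:2]])
E
```

```text
{'clock': np.float64(0.0), 'qpos': array([-1.173,  0.354,  1.634, -0.   ,  1.155, -0.002]), 'qvel': array([0.   , 0.001, 0.001, 0.   , 0.001, 0.002]), 'joint_efforts': array([ 0.0000e+00, -6.0525e+01, -3.4206e+01,  0.0000e+00,  9.0000e-03,
        0.0000e+00]), 'eef_pos': array([ 243.066, -575.237,  200.463]), 'tcp_rot': array([-3.14,  0.  ,  0.4 ]), 'contact_force': array([ 0.147, -0.049,  0.503]), 'wrist_torque': array([ 0.027,  0.033, -0.031]), 'opening': np.float64(1.0)}
scene [ 865. -424.  954.]
wheel [(0.56, [523.0, 109.0, 35.0])]
axle_end [(0.96, [523.0, 106.0, 33.0])]
clip [(0.39, [532.0, 366.0, 56.0])]
eye [(0.42, [523.0, 104.0, 56.0])]
pick [(0.72, [479.0, -237.0, 58.0])]
cradle [(0.86, [490.0, -243.0, 9.0])]
oil_bottle [(0.73, [754.0, -135.0, 118.0])]
spray_can [(0.91, [748.0, 197.0, 116.0])]
grease_jar [(0.58, [532.0, 363.0, 53.0])]
bearing [(0.64, [733.0, 27.0, 16.0]), (0.26, [489.0, -242.0, 11.0])]
spanner [(0.88, [424.0, -375.0, 4.0]), (0.25, [525.0, 109.0, 34.0])]
screwdriver [(0.6, [590.0, -476.0, 25.0])]
patch_tin [(0.85, [713.0, -283.0, 31.0])]
side [  468. -1076.   760.]
wheel [(0.95, [511.0, 90.0, 36.0]), (0.46, [735.0, -140.0, 90.0])]
axle_end [(0.88, [514.0, 90.0, 37.0]), (0.67, [709.0, -295.0, 33.0])]
clip []
eye [(0.43, [518.0, 99.0, 46.0])]
pick [(0.81, [478.0, -235.0, 61.0])]
cradle [(0.71, [479.0, -269.0, 14.0]), (0.47, [586.0, -481.0, 25.0])]
oil_bottle [(0.71, [741.0, -138.0, 88.0])]
spray_can [(0.62, [746.0, 196.0, 95.0])]
grease_jar [(0.64, [521.0, 359.0, 47.0])]
bearing [(0.47, [728.0, 23.0, 18.0]), (0.45, [739.0, -139.0, 90.0])]
spanner [(0.58, [417.0, -378.0, 11.0])]
screwdriver [(0.61, [587.0, -479.0, 24.0]), (0.42, [743.0, 196.0, 94.0])]
patch_tin [(0.69, [710.0, -294.0, 35.0]), (0.34, [744.0, 198.0, 97.0])]
```

View pics/scene0.png

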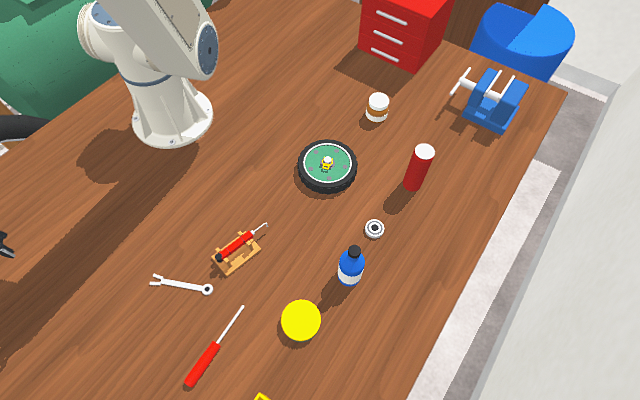

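View pics/side0.png

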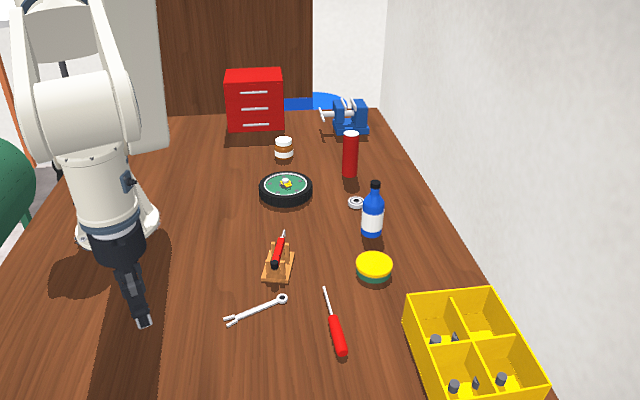

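The scene view shows the wheel at px (327,165), with the yellow clip at its centre. The pick lies in its rest at (238,245), hook pointing up-right to (266,224). The side view agrees.

```bash
cat >> h.py <<'E'
from scipy.spatial.transform import Rotation as Ro
def to(p,yaw=None):
    s=sense(); R=Ro.from_euler("xyz",s["tcp_rot"]); d=R.inv().apply(np.array(p)-s["eef_pos"])
    print("at",np.round(s["eef_pos"],1),np.round(np.degrees(s["tcp_rot"]),1),"shift tool",np.round(d,1), "q6",np.round(s["qpos"][5],2))
E
python3 - <<'E'
from h import *
for n in ["scene","side"]:
    c=get_calibration(n); grab_frame(n); m=trace(n,"pick")
    if m:
        ys,xs=np.nonzero(m[0]["mask"]); P=onz(c,np.c_[xs,ys].astype(float),49)[:,:2]
        mu=P.mean(0); u,sv,vt=np.linalg.svd(P-mu,full_matrices=False); a=vt[0]*np.sign(vt[0][1])
        t=(P-mu)@a; print(n,m[0]["conf"],mu,np.degrees(np.arctan2(a[1],a[0])),t.min(),t.max())
to([470,-260,290])
E
```

```text
scene 0.94 [ 476.39494018 -230.30054234] 77.4149312174721 -59.99779606049327 92.16662301357727
side 0.69 [ 474.90128513 -228.8105912 ] 76.81816658350728 -69.5793449052636 86.85938723733592
at [ 243.3 -575.7  201.2] [-180.    -0.    22.9] shift tool [ 331.7 -202.6  -88.8] q6 -0.0
```

>>> servo_tool(
  rows=[
    [85, [47.4, -29, -12.7], [0, 0, 0]],
    [85, [47.4, -29, -12.7], [0, 0, 0]],
    [85, [47.4, -29, -12.7], [0, 0, 0]],
    [85, [47.4, -29, -12.7], [0, 0, 0]],
    [85, [47.4, -29, -12.7], [0, 0, 0]],
    [85, [47.4, -29, -12.7], [0, 0, 0]],
    [85, [47.4, -29, -12.7], [0, 0, 0]],
  ],
)

```text
clock: 2.48
eef_pos: [470.8, -258.0, 290.8]
tcp_rot: [3.141, -0.0, 0.4]
contact_force: [0.0, -1.2, 0.1]
opening: 0.996
```

>>> servo_tool(
  rows=[
    [85, [0, 0, 0], [0, 0, -9]],
    [85, [0, 0, 0], [0, 0, -9]],
    [85, [0, 0, 0], [0, 0, -9]],
    [85, [0, 0, 0], [0, 0, -9]],
    [85, [0, 0, 0], [0, 0, -9]],
    [85, [0, 0, 0], [0, 0, -9]],
    [85, [0, 0, 0], [0, 0, 0]],
  ],
)

```text
clock: 3.35
eef_pos: [469.9, -259.6, 290.1]
tcp_rot: [3.141, 0.0, 1.341]
contact_force: [-0.2, 0.1, 0.4]
opening: 0.993
```

```bash
python3 - <<'E'
from h import *
to([474,-240,30])
c=get_calibration("wrist"); cv2.imwrite("pics/w1.png",grab_frame("wrist")); print(np.round(ray(c,[320,200]),2).tolist() if 0 else [np.round(x,2) for x in ray(c,[320,200])])
for n in ["pick","cradle","eye","clip"]:
  for m in trace("wrist",n)[:1]:
    ys,xs=np.nonzero(m["mask"]); print(n,m["conf"],xs.mean(),ys.mean(),len(xs))
    P=onz(c,np.c_[xs,ys].astype(float),49)[:,:2]
    mu=P.mean(0); u,sv,vt=np.linalg.svd(P-mu,full_matrices=False); a=vt[0]*np.sign(vt[0][1])
    t=(P-mu)@a; print(mu,np.degrees(np.arctan2(a[1],a[0])),t.min(),t.max())
E
```

```text
at [ 469.9 -259.6  290.1] [180.    0.   76.8] shift tool [ 20.   -0.5 260.1] q6 -0.28
[array([ 488.63, -186.79,  463.39]), array([[-0.08, -0.29, -0.95]])]
pick 0.93 322.5352664576802 135.61206896551724 1276
[ 478.42906268 -227.64885133] 76.68542890757035 -64.48652335504909 88.26776592420038
cradle 0.85 322.0621662852784 139.80511060259343 2622
[ 476.66501627 -232.4807282 ] 78.61823558404117 -51.858192923921585 49.17344763803873
clip 0.26 322.8043130990415 136.99361022364218 1252
[ 478.4002139 -229.3690422] 77.59334481972476 -61.44082915844016 91.10912136444853
```

View pics/w1.png

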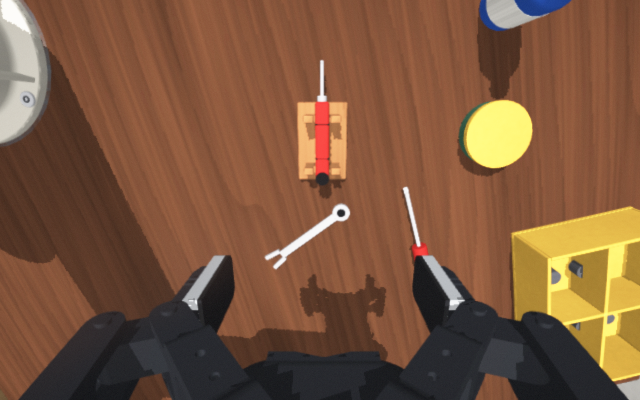

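The wrist view shows the pick upright in the picture. The handle runs from about (322,100) to (322,183), the shank end is at (322,62), and the forks are at rows 118 and 170.

```bash
python3 - <<'E'
from h import *
c=get_calibration("wrist"); im=cv2.imread("pics/w1.png"); cr=im[50:195,285:360]
cv2.imwrite("pics/w1c.png",cv2.resize(cr,None,fx=4,fy=4,interpolation=cv2.INTER_CUBIC))
for uv,z in [([322,62],49),([322,97],49),([322,102],58),([322,178],58),([322,184],49),([322,118],54),([322,170],54)]:
  print(uv,z,np.round(onz(c,np.array(uv,float),z)[0],1))
hsv=cv2.cvtColor(im,cv2.COLOR_BGR2HSV); m=((hsv[...,0]<5)|(hsv[...,0]>175))&(hsv[...,1]>190)&(hsv[...,2]>120); m[:90]=0;m[190:]=0;m[:,:300]=0;m[:,345:]=0
ys,xs=np.nonzero(m); print(xs.min(),xs.max(),ys.min(),ys.max())
P=onz(c,np.c_[xs,ys].astype(float),58)[:,:2]; mu=P.mean(0); vt=np.linalg.svd(P-mu,full_matrices=False)[2]; a=vt[0]*np.sign(vt[0][1]); t=(P-mu)@a
print(mu,np.degrees(np.arctan2(a[1],a[0])),t.min(),t.max(), mu+a*(t.min()+t.max())/2)
E
```

```text
[322, 62] 49 [ 498.6 -139.4   49. ]
[322, 97] 49 [ 489.1 -179.6   49. ]
[322, 102] 58 [ 487.7 -185.6   58. ]
[322, 178] 58 [ 465.4 -280.    58. ]
[322, 184] 49 [ 462.9 -290.2   49. ]
[322, 118] 54 [ 483.2 -204.6   54. ]
[322, 170] 54 [ 467.7 -270.2   54. ]
316 328 104 173
[ 480.38342093 -238.78581578] 74.09230008439856 -37.296196197490644 51.10419230322431 [ 482.27572715 -232.1462099 ]
```

View pics/w1c.png

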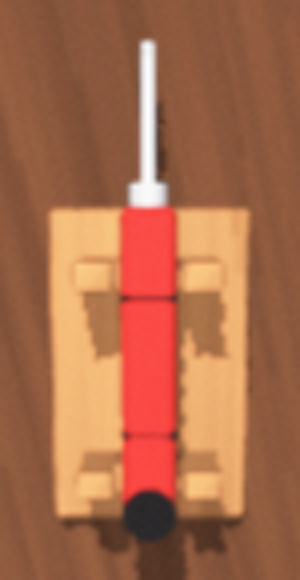

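```bash
python3 - <<'E'
from h import *
to([475.7,-236.5,30])
E
```

```text
at [ 469.9 -259.6  290.1] [180.   -0.   76.8] shift tool [ 23.8   0.4 260.1] q6 -0.28
```

>>> servo_tool(
  rows=[
    [85, [12, 0.2, 50], [0, 0, 0]],
    [85, [11.8, 0.2, 50], [0, 0, 0]],
    [60, [0, 0, 50], [0, 0, 0]],
    [50, [0, 0, 50], [0, 0, 0]],
    [45, [0, 0, 35], [0, 0, 0]],
    [45, [0, 0, 25], [0, 0, 0]],
    [45, [0, 0, 0], [0, 0, 0]],
  ],
)

```text
clock: 4.47
eef_pos: [474.4, -235.8, 28.5]
tcp_rot: [-3.138, -0.001, 1.341]
contact_force: [0.3, -0.2, 0.1]
opening: 0.529
```

```bash
python3 - <<'E'
from h import *
to([475.7,-236.5,30])
im=grab_frame("wrist"); im2=grab_frame("side"); cv2.imwrite("pics/c2.png",np.hstack([cv2.resize(im,(400,250)),cv2.resize(im2[210:310,220:340],(400,333))[:250]]))
E
```

```text
at [ 474.4 -235.8   28.5] [-1.798e+02 -1.000e-01  7.680e+01] shift tool [-0.4  1.5 -1.5] q6 -0.23
```

View pics/c2.png

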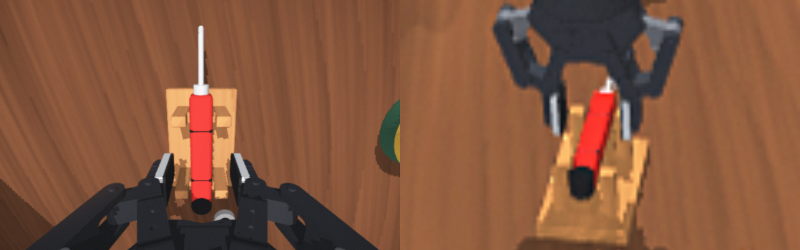

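The handle is centred between the fingers (wrist col 201, pads at 165 and 240) and the pads sit between the forks, so I'm closing.

>>> servo_tool(
  rows=[
    [30, [0, 0, 0], [0, 0, 0]],
    [10, [0, 0, 0], [0, 0, 0]],
    [10, [0, 0, 0], [0, 0, 0]],
    [10, [0, 0, 0], [0, 0, 0]],
    [10, [0, 0, 0], [0, 0, 0]],
  ],
  force=60,
)

```text
clock: 5.2
eef_pos: [475.7, -236.5, 30.2]
tcp_rot: [3.141, 0.0, 1.342]
contact_force: [-0.9, -0.2, 0.3]
opening: 0.119
```

>>> servo_tool(
  rows=[
    [10, [0, 0, -5], [0, 0, 0]],
    [10, [0, 0, -10], [0, 0, 0]],
    [10, [0, 0, -25], [0, 0, 0]],
    [10, [0, 0, -40], [0, 0, 0]],
    [10, [0, 0, -50], [0, 0, 0]],
    [10, [0, 0, -50], [0, 0, 0]],
    [10, [0, 0, 0], [0, 0, 0]],
  ],
)

```text
clock: 6.08
eef_pos: [478.1, -237.7, 215.0]
tcp_rot: [3.134, 0.002, 1.342]
contact_force: [0.5, -0.1, -0.1]
opening: 0.117
```

```bash
python3 - <<'E'
from h import *
to([440,60,230])
for n in ["scene","side"]:
  cv2.imwrite(f"pics/{n}3.png",grab_frame(n)); c=get_calibration(n)
  for t in ["axle_end","eye","clip"]: print(n,t,[(round(b["conf"],2),np.round(w(c,b["centre"]),1).tolist()) for b in boxes_of(n,t)[:2]])
E
```

```text
at [ 478.1 -237.7  215. ] [1.795e+02 1.000e-01 7.690e+01] shift tool [ 281.3 -104.4  -16.4] q6 -0.24
scene axle_end [(0.63, [522.3, 107.9, 33.2]), (0.39, [714.6, -282.9, 31.6])]
scene eye [(0.59, [525.3, 103.7, 50.7])]
scene clip []
side axle_end [(0.9, [527.6, 78.5, 36.9])]
side eye [(0.46, [728.1, 21.3, 17.7])]
side clip []
```

```bash
python3 - <<'E'
from h import *
im=cv2.imread("pics/side3.png"); im2=cv2.imread("pics/scene3.png"); im3=grab_frame("wrist"); cv2.imwrite("pics/w3.png",im3)
cv2.imwrite("pics/c3.png",np.vstack([np.hstack([cv2.resize(im[150:310,180:380],(400,320)),cv2.resize(im2[170:290,180:330],(400,320))]),cv2.resize(im3,(800,500))[:280]]))
E
```

```text
(no output)
```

View pics/c3.png

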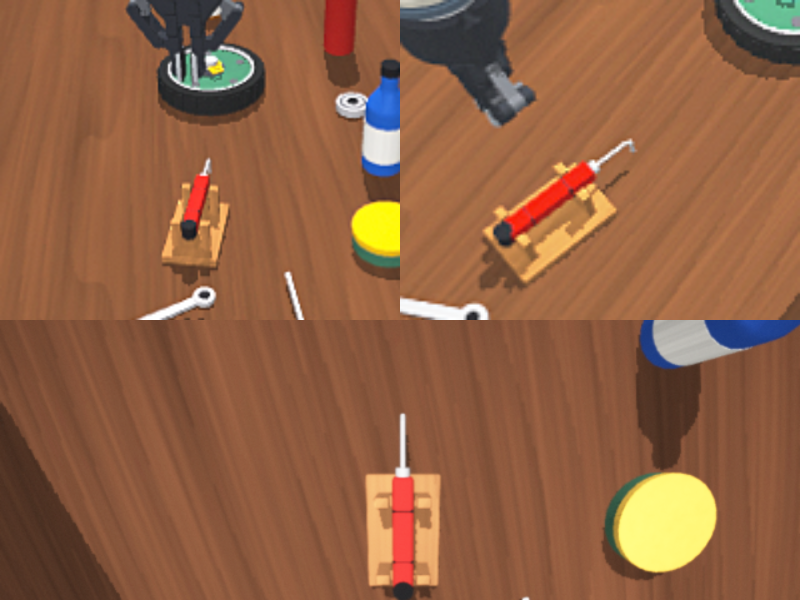

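```bash
python3 - <<'E'
from h import *
s=sense(); print(s["eef_pos"],s["opening"],s["clock"])
for n in ["scene","side","wrist"]:
  c=get_calibration(n); print(n,"tcp",np.round(proj(c,s["eef_pos"])[0]),"pick",np.round(proj(c,[475.7,-236.5,58])[0]),"hook",np.round(proj(c,[498.6,-139.4,49])[0]))
c=get_calibration("side"); print("start",proj(c,[243,-575.7,201]), "grasp pos",proj(c,[475.7,-236.5,30]),proj(c,[475.7,-236.5,49]))
im=cv2.imread("pics/side3.png"); im2=cv2.imread("pics/scene3.png")
for n,i in [("side",im),("scene",im2)]:
  c=get_calibration(n); u=np.round(proj(c,s["eef_pos"])[0]).astype(int); cv2.drawMarker(i,tuple(map(int,u)),(255,0,255),0,8)
  u=np.round(proj(c,[475.7,-236.5,58])[0]).astype(int); cv2.drawMarker(i,tuple(map(int,u)),(0,255,255),0,8)
cv2.imwrite("pics/c4.png",np.hstack([cv2.resize(im[110:310,200:330],(390,600)),cv2.resize(im2[100:300,170:300],(390,600))]))
E
```

```text
[ 475.2643542  -236.28678418  209.21696654] 0.11531927193240027 6.525
scene tcp [220. 217.] pick [233. 245.] hook [266. 223.]
side tcp [275. 201.] pick [278. 251.] hook [285. 230.]
wrist tcp [320. 233.] pick [322. 177.] hook [322.  78.]
start [[145.24050848 324.37537535]] grasp pos [[278.56113371 259.14072309]] [[278.22371987 253.46048735]]
```

View pics/c4.png

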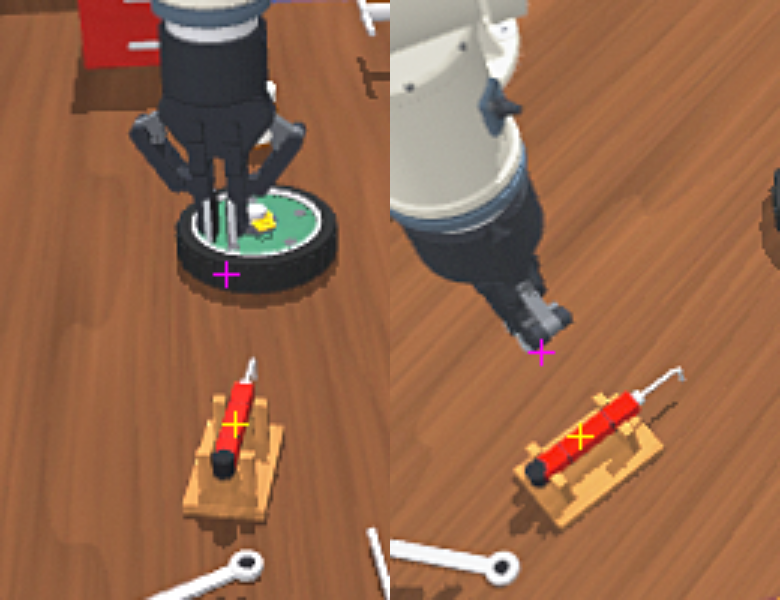

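```bash
python3 - <<'E'
from h import *
s=sense(); c=get_calibration("wrist"); print(s["eef_pos"])
R=Ro.from_euler("xyz",s["tcp_rot"])
for z in [0,-10,-19,-30,-40]: print(z,[np.round(proj(c,s["eef_pos"]+R.apply([x,y,z]))[0]).tolist() for x,y in [(11,-5),(11,5),(-11,5)]])
im=cv2.imread("pics/w3.png"); g=cv2.cvtColor(im,cv2.COLOR_BGR2GRAY)
print(g[220:330:4,290:352:4])
E
```

```text
[ 475.2643542  -236.28678418  209.21696654]
0 [[312.0, 216.0], [329.0, 216.0], [328.0, 250.0]]
-10 [[311.0, 222.0], [329.0, 222.0], [329.0, 257.0]]
-19 [[311.0, 228.0], [329.0, 228.0], [329.0, 265.0]]
-30 [[310.0, 237.0], [330.0, 237.0], [329.0, 276.0]]
-40 [[309.0, 246.0], [330.0, 246.0], [330.0, 286.0]]
[[103  99  99 107 104  62  63  41  42  41  58 101  62  56  99  98]
 [106 100  98 104 109  95 104  77  48  57  62 105  96  93  97  94]
 [106  99  99 101 111 100 103  93  64  60  61  96  98  94  94  93]
 [103 103 100 103 105 105  98 104  82  65  80 101 101  96  91  94]
 [ 96 105  98  99 106 109  94 105  96 101  97 101 104  96  92 102]
 [ 96 105  99  98 101 110  95 105  96 101  92 100 123 176 174 107]
 [ 97 103 113 189 189  72  95 101 100  99  98  43 186 192 199 241]
 [101  96 140 192 191  58 100  94 102  98 100  41 184 191 190 247]
 [ 83  78 157 191 192  47 103 100 105  96 119  47 156 192 190 200]
 [ 44  45 185 191 190  41  95  96 105 148 248  60 138 190 192  71]
 [ 43  40 188 191 190  38  92 116 236 248 250  60 111 192 191 111]
 [ 54  57 190 193 187  37 145 247 249 249 203  35  84 19
[... 383 characters left out ...]
  63  65  33  62 143  42  43]
 [ 46  44  43  42  51  50  56  63  61  63  64  39  60  36  43  44]
 [ 42  42  42  44  33  50  56  65  60  61  64  41  62  40  43  42]
 [ 43  44  43  40  31  49  59  62  62  62  65  44  61  36  42  41]
 [ 43  45  42  39  30  50  61  56  62  60  62  47  58  40  43  43]
 [ 43  43  42  33  29  41  61  57  64  61  62  52  59  41  42  44]
 [ 30  30  28  27  29  35  63  57  66  58  60  55  60  42  41  29]
 [ 38  39  41  27  28  38 100  58  63  61  62  58  58  42  29  42]
 [ 42  43  40  26  30  39 101  70  57  61  60  64  60  44  31  44]
 [ 42  41  35  27  71  48  99  98  57  66  62  62  63  43  32  42]
 [ 42  42  31  30  70  98  97 101  60  64  59  60  63  42  29  43]]
```

```bash
python3 - <<'E'
from h import *
ims={n:grab_frame(n) for n in ["side","scene"]}
s=sense(); print(s["eef_pos"],s["clock"])
out=[]
for n,im in ims.items():
  c=get_calibration(n); print(n,[np.round(proj(c,s["eef_pos"]+[0,0,z])[0],1).tolist() for z in (0,10,20,30,40)])
  u,v=np.round(proj(c,s["eef_pos"])[0]).astype(int)
  cr=im[v-40:v+25,u-32:u+33]; cr=cv2.resize(cr,(390,390),interpolation=cv2.INTER_CUBIC)
  for z in (0,20,40):
    p=(proj(c,s["eef_pos"]+[0,0,z])[0]-[u-32,v-40])*6+3; cv2.drawMarker(cr,tuple(int(x) for x in p),(255,0,255),0,8)
  out.append(cr)
cv2.imwrite("pics/c5.png",np.hstack(out))
E
```

```text
[ 475.47720122 -236.39230386  209.55024308] 6.625
side [[275.1, 200.5], [274.9, 196.9], [274.7, 193.2], [274.4, 189.5], [274.2, 185.8]]
scene [[219.9, 217.4], [218.9, 215.3], [217.8, 213.1], [216.7, 210.9], [215.6, 208.6]]
```

View pics/c5.png

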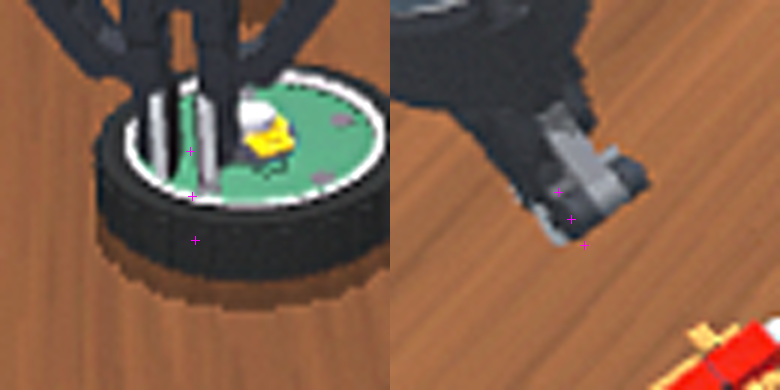

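The fingertips sit about 25 mm above the reported TCP in both views (side tips near z +25), so the first close passed over the handle. The base top is at 12 mm, so TCP z = 14 is safe either way; I'll regrip there.

>>> servo_tool(
  rows=[
    [45, [0, 0, 20], [0, 0, 0]],
    [45, [0, 0, 50], [0, 0, 0]],
    [45, [0, 0, 50], [0, 0, 0]],
    [45, [0, 0, 45], [0, 0, 0]],
    [45, [0, 0, 20], [0, 0, 0]],
    [45, [0, 0, 10], [0, 0, 0]],
    [45, [0, 0, 0], [0, 0, 0]],
  ],
)

```text
clock: 7.5
eef_pos: [475.6, -236.4, 14.9]
tcp_rot: [-3.141, -0.0, 1.342]
contact_force: [1.1, -0.2, 0.3]
opening: 0.531
```

>>> servo_tool(
  rows=[
    [30, [0, 0, 0], [0, 0, 0]],
    [20, [0, 0, 0], [0, 0, 0]],
    [10, [0, 0, 0], [0, 0, 0]],
    [10, [0, 0, 0], [0, 0, 0]],
    [10, [0, 0, 0], [0, 0, 0]],
    [10, [0, 0, 0], [0, 0, 0]],
  ],
  force=60,
)

```text
clock: 8.25
eef_pos: [476.1, -236.7, 16.2]
tcp_rot: [3.14, 0.0, 1.342]
contact_force: [-1.2, 1.5, 7.0]
opening: 0.19
```

>>> servo_tool(
  rows=[
    [10, [0, 0, -3], [0, 0, 0]],
    [10, [0, 0, -5], [0, 0, 0]],
    [10, [0, 0, -8], [0, 0, 0]],
    [10, [0, 0, 0], [0, 0, 0]],
  ],
)

```text
clock: 8.75
eef_pos: [476.3, -236.8, 31.9]
tcp_rot: [3.14, 0.0, 1.342]
contact_force: [-0.7, 0.7, -0.7]
opening: 0.188
```

```bash
python3 - <<'E'
from h import *
s=sense(); print(s["eef_pos"],s["contact_force"],s["opening"])
for n in ["wrist","side"]:
  c=get_calibration(n); im=grab_frame(n)
  cv2.imwrite(f"pics/{n}6.png",im)
  for b in boxes_of(n,"pick")[:1]: print(n,b["conf"],w(c,b["centre"]))
  m=trace(n,"pick")
  if m: ys,xs=np.nonzero(m[0]["mask"]); print(m[0]["conf"],len(xs),xs.min(),xs.max(),ys.min(),ys.max())
  m=trace(n,"cradle")
  if m: ys,xs=np.nonzero(m[0]["mask"]); print(m[0]["conf"],len(xs),xs.min(),xs.max(),ys.min(),ys.max())
a=cv2.imread("pics/side6.png"); b=cv2.imread("pics/wrist6.png")
cv2.imwrite("pics/c6.png",np.hstack([cv2.resize(a[200:290,235:325],(400,400),interpolation=cv2.INTER_CUBIC),cv2.resize(b[:320,200:440],(300,400))]))
E
```

```text
[ 476.26595005 -236.78340166   31.92155211] [-0.66827471  0.71488852 -0.703939  ] 0.18794496420179269
wrist 0.64 [ 482.65161692 -219.59303193   73.46086987]
0.94 8818 303 344 34 356
0.74 7530 263 374 139 270
side 0.61 [ 473.14511245 -260.42175464   76.85916088]
0.63 175 270 280 235 265
0.7 729 261 294 244 282
```

View pics/c6.png

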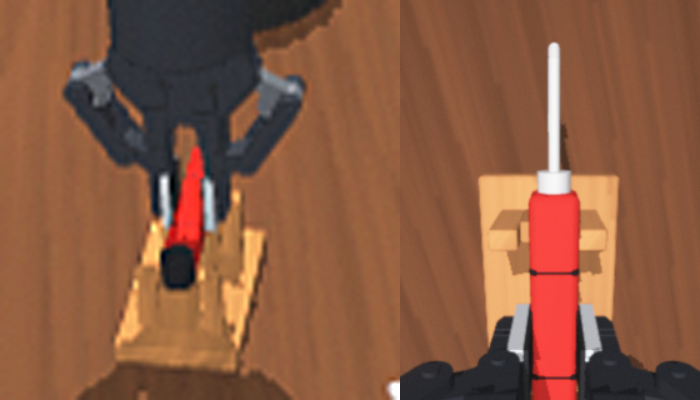

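The pick is held and lifted about 16 mm, level between the pads. In the wrist view the shank end is at (323,34) and the handle front at row about 154. Next I'll lift it, move beside the wheel, and work out the hook's reach.

```bash
python3 - <<'E'
from h import *
im=cv2.imread("pics/wrist6.png"); c=get_calibration("wrist")
hsv=cv2.cvtColor(im,cv2.COLOR_BGR2HSV)
print(im[26:46:2,323].tolist()); print([(r,im[r,323].tolist()) for r in range(132,164,2)])
for r,z in [(34,66),(137,66),(154,73.7)]: print(r,np.round(onz(c,[323.,r],z)[0],1))
to([420,60,180])
E
```

```text
[[55, 80, 132], [58, 82, 134], [57, 81, 133], [58, 83, 134], [202, 204, 214], [240, 239, 240], [241, 240, 241], [241, 240, 240], [241, 240, 240], [241, 240, 241]]
[(132, [248, 248, 248]), (134, [248, 248, 248]), (136, [247, 246, 247]), (138, [233, 232, 233]), (140, [248, 248, 248]), (142, [249, 248, 249]), (144, [249, 248, 249]), (146, [249, 248, 248]), (148, [248, 248, 249]), (150, [248, 248, 248]), (152, [248, 248, 248]), (154, [236, 235, 244]), (156, [70, 73, 231]), (158, [59, 63, 245]), (160, [65, 69, 248]), (162, [67, 71, 250])]
34 [ 500.3 -137.6   66. ]
137 [ 491.  -177.6   66. ]
154 [ 489.6 -183.7   73.7]
at [ 475.6 -236.4   30.9] [-180.    -0.    76.9] shift tool [ 276.2 -121.3 -149. ] q6 -0.24
```

>>> servo_tool(
  rows=[
    [10, [0, 0, -20], [0, 0, 0]],
    [10, [0, 0, -40], [0, 0, 0]],
    [10, [0, 0, -50], [0, 0, 0]],
    [10, [0, 0, -38], [0, 0, 0]],
    [10, [25, -10, 0], [0, 0, 0]],
    [10, [45, -20, 0], [0, 0, 0]],
    [10, [45, -20, 0], [0, 0, 0]],
    [10, [45, -20, 0], [0, 0, 0]],
  ],
)

```text
clock: 10.15
eef_pos: [443.2, -63.5, 179.1]
tcp_rot: [3.141, -0.0, 1.342]
contact_force: [1.2, -0.1, -1.1]
opening: 0.192
```

>>> servo_tool(
  rows=[
    [10, [45, -20, 0], [0, 0, 0]],
    [10, [45, -20, 0], [0, 0, 0]],
    [10, [27, -11, 0], [0, 0, 0]],
    [10, [0, 0, 0], [0, 0, 0]],
    [10, [0, 0, 0], [0, 0, 0]],
  ],
)

```text
clock: 10.78
eef_pos: [420.6, 60.4, 179.0]
tcp_rot: [-3.142, 0.0, 1.343]
contact_force: [-0.2, -0.2, -0.6]
opening: 0.191
```

```bash
python3 - <<'E'
from h import *
c=get_calibration("wrist"); im=grab_frame("wrist"); s=sense(); print(s["eef_pos"],s["opening"],s["contact_force"])
cv2.imwrite("pics/w7.png",im)
for n in ["axle_end","eye","clip","wheel"]:
  print(n,[(round(b["conf"],2),np.round(w(c,b["centre"]),1).tolist()) for b in boxes_of("wrist",n)[:2]])
print(proj(c,[[522,107,44]]))
hsv=cv2.cvtColor(im,cv2.COLOR_BGR2HSV)
m=(hsv[...,0]>22)&(hsv[...,0]<36)&(hsv[...,1]>150)&(hsv[...,2]>120)
n,l,st,ce=cv2.connectedComponentsWithStats(m.astype(np.uint8)); print([(st[i].tolist(),ce[i].round(1).tolist()) for i in range(1,n) if st[i][4]>30])
gm=(hsv[...,0]>55)&(hsv[...,0]<95)&(hsv[...,1]>90)
ys,xs=np.nonzero(gm); u,v=int(np.median(xs)),int(np.median(ys)); print(u,v,len(xs))
P=onz(c,np.c_[xs,ys].astype(float),34)[:,:2]; 
cr=im[max(0,v-90):v+90,max(0,u-90):u+90]; print(max(0,v-90),max(0,u-90)); cv2.imwrite("pics/c7.png",cv2.resize(cr,None,fx=3.3,fy=3.3,interpolation=cv2.INTER_CUBIC))
# ellipse of disc
ct=max(cv2.findContours(gm.astype(np.uint8),0,1)[0],key=cv2.contourArea); hull=cv2.convexHull(ct)[:,0].astype(float)
Q=onz(c,hull,34)[:,:2]; A=np.c_[2*Q,np.ones(len(Q))]; x=np.linalg.lstsq(A,(Q**2).sum(1),rcond=None)[0]; print("disc",x[:2],np.sqrt(x[2]+x[:2]@x[:2]))
E
```

```text
[420.6417604   60.14854429 179.02369474] 0.18903922636044496 [ 0.51462833 -0.58033861 -0.77360143]
axle_end [(0.73, [517.7, 123.6, 35.2]), (0.71, [524.3, 106.5, 48.5])]
eye [(0.78, [523.9, 105.0, 45.6])]
clip [(0.65, [526.5, 107.8, 45.3])]
wheel [(0.74, [518.8, 128.8, 34.3])]
[[413.56330232 110.5320703 ]]
[([402, 111, 15, 6, 39], [408.8, 114.2]), ([561, 342, 31, 20, 32], [575.6, 349.1])]
407 97 11764
7 317
disc [516.47434819 118.00595262] 64.31661899469081
```

View pics/c7.png

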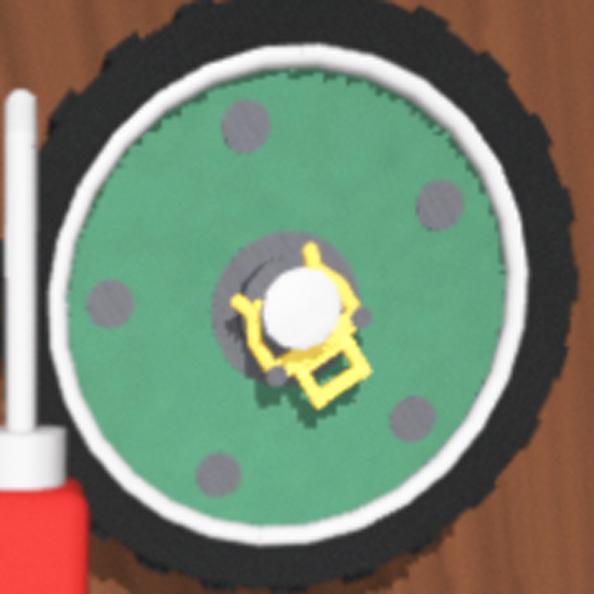

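The close view shows the collar centre at crop (302,308), the eye opening at (335,372) and the end bar's outer middle at (345,390). The clip points down-right and nothing is disturbed.

```bash
python3 - <<'E'
from h import *
c=get_calibration("wrist")
f=lambda x,y,z: onz(c,np.array([x/3.3+316.65,y/3.3+6.65]),z)[0]
P={"collar":f(302,308,54),"spacer":f(286,308,42),"eye":f(335,372,46),"bar":f(345,390,46),"yokejawL":f(236,299,46),"jawR":f(311,246,46),"hookend":f(20,90,179+33+2)}
for k,v in P.items(): print(k,np.round(v,1))
s=sense()
for k in["collar","spacer"]:
  for e in ["eye","bar"]: d=(P[e]-P[k])[:2]; print(k,e,np.hypot(*d),np.degrees(np.arctan2(d[1],d[0])))
d=(P["bar"]-(P["yokejawL"]+P["jawR"])/2)[:2]; print("jaws-bar",np.hypot(*d),np.degrees(np.arctan2(d[1],d[0])))
d=(P["hookend"]-s["eef_pos"])[:2]; print("hook end rel tcp",np.hypot(*d),np.degrees(np.arctan2(d[1],d[0])))
E
```

```text
collar [516.1 117.7  54. ]
spacer [514.6 118.1  42. ]
eye [524.7  97.5  46. ]
bar [526.9  91.8  46. ]
yokejawL [500.1 123.9  46. ]
jawR [523.2 133.3  46. ]
hookend [445.5 158.9 214. ]
collar eye 21.96831037169374 -66.72866598179041
collar bar 28.070733836121857 -67.37657277527389
spacer eye 22.958338764384255 -63.81856812978783
spacer bar 29.041748569149018 -65.0551314332655
jaws-bar 39.83009960953332 -67.58170931118468
hook end rel tcp 101.90685335869411 75.92153694383721
```

>>> servo_tool(
  rows=[
    [10, [0, 0, 0], [0, 0, -6]],
    [10, [0, 0, 0], [0, 0, -8]],
    [10, [0, 0, 0], [0, 0, -8]],
    [10, [0, 0, 0], [0, 0, -8]],
    [10, [0, 0, 0], [0, 0, -6]],
    [10, [-26, 27, 0], [0, 0, 0]],
    [10, [-26, 27, 0], [0, 0, 0]],
    [10, [-26, 27, 0], [0, 0, 0]],
  ],
)

```text
clock: 12.02
eef_pos: [526.7, 19.4, 179.0]
tcp_rot: [3.142, 0.0, 1.97]
contact_force: [-0.0, 0.0, -1.0]
opening: 0.188
```

>>> servo_tool(
  rows=[
    [10, [-27, 28, 0], [0, 0, 0]],
    [10, [0, 0, 20], [0, 0, 0]],
    [10, [0, 0, 40], [0, 0, 0]],
    [10, [0, 0, 35], [0, 0, 0]],
    [10, [0, 0, 20], [0, 0, 0]],
    [10, [0, 0, 0], [0, 0, 0]],
    [10, [0, 0, 0], [0, 0, 0]],
  ],
)

```text
clock: 12.9
eef_pos: [562.5, 6.1, 64.8]
tcp_rot: [3.141, 0.0, 1.97]
contact_force: [0.5, 0.2, -0.5]
opening: 0.189
```

```bash
python3 - <<'E'
from h import *
to([562.3,6,55])
c=get_calibration("wrist"); im=grab_frame("wrist"); s=sense(); cv2.imwrite("pics/w8.png",im); cv2.imwrite("pics/s8.png",grab_frame("side"))
u,v=np.round(proj(c,[524.3,98.5,46])[0]).astype(int); print(u,v)
for n,p in [("eye",[524.3,98.5,46]),("axle top",[516.2,117.7,54])]: print(n,proj(c,p)[0].round(1))
y0=max(0,v-60);x0=u-50
cr=cv2.resize(im[y0:v+60,x0:u+50],None,fx=5,fy=5,interpolation=cv2.INTER_CUBIC); print(x0,y0)
cs=get_calibration("side"); us,vs=np.round(proj(cs,[524.3,98.5,50])[0]).astype(int); print(us,vs)
cr2=cv2.resize(cv2.imread("pics/s8.png")[vs-25:vs+25,us-20:us+10],(300,500),interpolation=cv2.INTER_CUBIC)
cr=cr[:600]; 
cr2=cv2.copyMakeBorder(cr2,0,cr.shape[0]-500,0,0,cv2.BORDER_CONSTANT) if cr.shape[0]>500 else cr2[:cr.shape[0]]
cv2.imwrite("pics/c8.png",np.hstack([cr,cr2])); print(cr.shape)
E
```

```text
at [562.5   6.1  64.8] [180.    0.  112.9] shift tool [-0.  -0.2  9.8] q6 -0.39
323 56
eye [322.9  56. ]
axle top [322.9  11.4]
273 0
289 184
(580, 500, 3)
```

View pics/c8.png

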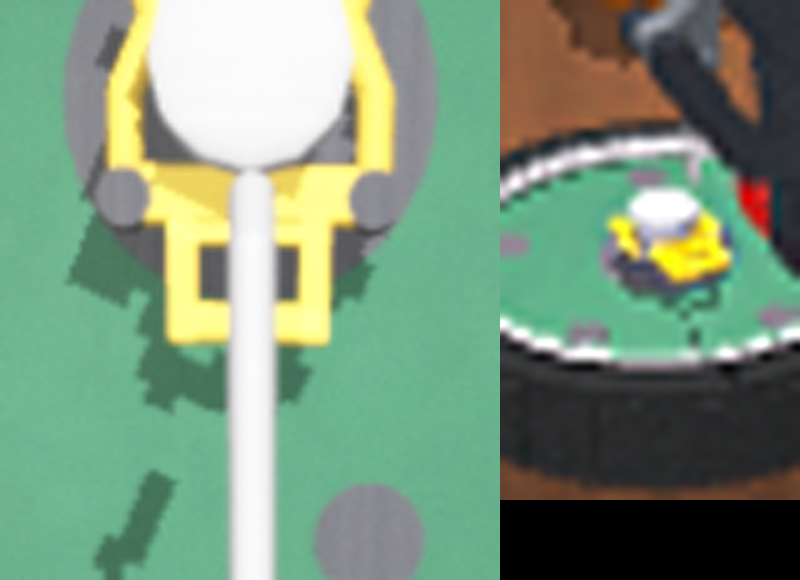

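The hover view shows the shank (crop col 251) over the middle of the eye (cols 200 to 298). The hook end is at row 172, and the eye opening runs from row 245 to 302. The pick lines up with the clip.

```bash
python3 - <<'E'
from h import *
c=get_calibration("wrist"); s=sense(); R=Ro.from_euler("xyz",s["tcp_rot"])
f=lambda x,y,z: R.inv().apply(onz(c,np.array([x/5+272.6,y/5-.4]),z)[0]-s["eef_pos"])[:2].round(1)
print("eye in",f(248,245,46),"eye bar",f(248,302,46),"bar out top",f(248,337,46),"L,R",f(200,272,46),f(298,272,46))
for a in (97.6,94,101): print(a,"hook end",f(251,170,a+2), "shank at", f(251,500,a))
im=cv2.imread("pics/w8.png"); print(im[28:42,323,:].mean(1).round())
g=im[36,312:334].mean(1).round(); print(g)
E
```

```text
eye in [103.9   0.3] eye bar [97.9  0.3] bar out top [94.1  0.3] L,R [101.1  -5.1] [101.1   6. ]
97.6 hook end [101.3   0.7] shank at [75.6  0.7]
94 hook end [102.    0.7] shank at [75.7  0.7]
101 hook end [100.6   0.7] shank at [75.6  0.7]
[248. 247. 244. 241. 236. 216. 230. 243. 245. 246. 246. 245. 246. 246.]
[181. 182. 181. 181. 181. 181. 182. 200. 226. 239. 244. 245. 245. 241.
 231. 205. 184. 181. 182. 181. 187. 209.]
```

>>> servo_tool(
  rows=[
    [10, [1.4, -0.3, 8], [0, 0, 0]],
    [10, [0, 0, 8], [0, 0, 0]],
    [10, [0, 0, 2], [0, 0, 0]],
    [10, [0, 0, 0], [0, 0, 0]],
    [10, [0, 0, 0], [0, 0, 0]],
  ],
)

```text
clock: 13.62
eef_pos: [561.1, 7.6, 46.1]
tcp_rot: [3.141, 0.0, 1.971]
contact_force: [-0.6, -0.1, -0.8]
opening: 0.19
```

```bash
cat > m.py <<'E'
from h import *
c=get_calibration("wrist"); im=grab_frame("wrist"); s=sense(); R=Ro.from_euler("xyz",s["tcp_rot"]); print(s["eef_pos"].round(2),s["contact_force"].round(1))
def f(x,y,z): return R.inv().apply(onz(c,np.array([x,y],float),z)[0]-s["eef_pos"])[:2].round(1)
cv2.imwrite(f"pics/w{s['clock']:.2f}.png",im)
b,g,r=[im[...,i].astype(int) for i in range(3)]; Y=(r>150)&(g>130)&(b<190)&(r-b>60)
for x in (315,316,330,331):
    rr=np.nonzero(Y[:110,x])[0]; runs=np.split(rr,np.nonzero(np.diff(rr)>1)[0]+1); print(x,[(int(q[0]),int(q[-1])) for q in runs if len(q)], [f(x,q[0]-.5,46)[0] for q in runs if len(q)],[f(x,q[-1]+.5,46)[0] for q in runs if len(q)])
for y in (52,56,60,64): 
    rr=np.nonzero(Y[y,290:360])[0]+290; print(y,(rr.min(),rr.max(),f(rr.min(),y,46),f(rr.max(),y,46)) if len(rr) else None)
print("col323",im[26:42,323].mean(1).round().tolist()); print("hook end(33)",f(323,33,s["eef_pos"][2]+34.8))
E
python3 m.py
```

```text
[561.2    7.6   46.23] [ 0.1 -0.1 -1.7]
315 [(29, 46), (59, 67)] [np.float64(110.4), np.float64(96.3)] [np.float64(102.0), np.float64(92.0)]
316 [(30, 46), (59, 68)] [np.float64(109.9), np.float64(96.3)] [np.float64(102.0), np.float64(91.5)]
330 [(30, 46), (59, 68)] [np.float64(109.9), np.float64(96.3)] [np.float64(102.0), np.float64(91.5)]
331 [(30, 46), (59, 68)] [np.float64(109.9), np.float64(96.3)] [np.float64(102.0), np.float64(91.5)]
52 (np.int64(306), np.int64(341), array([99.4, -7.9]), array([99.4, 10. ]))
56 (np.int64(306), np.int64(341), array([97.5, -8. ]), array([97.5, 10. ]))
60 (np.int64(306), np.int64(341), array([95.6, -8. ]), array([95.6, 10. ]))
64 (np.int64(306), np.int64(341), array([93.7, -8. ]), array([93.6, 10. ]))
col323 [243.0, 240.0, 235.0, 213.0, 156.0, 151.0, 172.0, 188.0, 230.0, 244.0, 245.0, 245.0, 245.0, 246.0, 246.0, 246.0]
hook end(33) [101.4   0.8]
```

>>> servo_tool(
  rows=[
    [10, [0.2, 0.2, 3], [0, 0, 0]],
    [10, [0, 0, 2], [0, 0, 0]],
    [10, [0, 0, 1], [0, 0, 0]],
    [10, [0, 0, 0.7], [0, 0, 0]],
    [10, [0, 0, 0.7], [0, 0, 0]],
    [10, [0, 0, 0], [0, 0, 0]],
  ],
)

```text
clock: 14.42
eef_pos: [561.1, 7.9, 38.7]
tcp_rot: [-3.141, -0.0, 1.971]
contact_force: [0.4, 0.1, -0.6]
opening: 0.187
```

>>> servo_tool(
  rows=[
    [10, [0, 0, 0.7], [0, 0, 0]],
    [10, [0, 0, 0.7], [0, 0, 0]],
    [10, [0, 0, 0], [0, 0, 0]],
  ],
)

```text
clock: 14.8
eef_pos: [561.2, 7.8, 37.2]
tcp_rot: [3.142, 0.0, 1.971]
contact_force: [0.0, -0.8, -0.6]
opening: 0.19
```

>>> servo_tool(
  rows=[
    [10, [0, 0, 0.7], [0, 0, 0]],
    [10, [0, 0, 0.7], [0, 0, 0]],
    [10, [0, 0, 0], [0, 0, 0]],
  ],
)

```text
clock: 15.18
eef_pos: [561.1, 7.9, 35.8]
tcp_rot: [-3.141, -0.0, 1.971]
contact_force: [0.4, 0.2, -0.1]
opening: 0.19
```

```bash
python3 m.py
```

```text
[561.08   7.86  35.84] [-0.7  0.4 -1.5]
315 [(25, 43), (57, 65)] [np.float64(109.9), np.float64(95.9)] [np.float64(101.7), np.float64(91.8)]
316 [(25, 43), (57, 65)] [np.float64(109.9), np.float64(95.9)] [np.float64(101.7), np.float64(91.8)]
330 [(26, 43), (57, 66)] [np.float64(109.5), np.float64(95.9)] [np.float64(101.7), np.float64(91.3)]
331 [(26, 43), (57, 66)] [np.float64(109.5), np.float64(95.9)] [np.float64(101.7), np.float64(91.3)]
52 (np.int64(305), np.int64(342), array([97.9, -7.9]), array([97.9,  9.9]))
56 (np.int64(305), np.int64(342), array([96.1, -7.9]), array([96.1, 10. ]))
60 (np.int64(305), np.int64(342), array([94.3, -7.9]), array([94.3, 10. ]))
64 (np.int64(304), np.int64(342), array([92.5, -8.4]), array([92.5, 10. ]))
col323 [134.0, 149.0, 174.0, 180.0, 180.0, 180.0, 179.0, 188.0, 231.0, 244.0, 246.0, 246.0, 246.0, 246.0, 246.0, 245.0]
hook end(33) [101.4   0.8]
```

>>> servo_tool(
  rows=[
    [10, [0, 0, 0.7], [0, 0, 0]],
    [10, [0, 0, 0.7], [0, 0, 0]],
    [10, [0, 0, 0.7], [0, 0, 0]],
    [10, [0, 0, 0], [0, 0, 0]],
  ],
)

```text
clock: 15.72
eef_pos: [561.1, 7.9, 33.7]
tcp_rot: [-3.142, -0.0, 1.971]
contact_force: [0.0, 0.2, -0.6]
opening: 0.193
```

>>> servo_tool(
  rows=[
    [10, [0, 0, 0.7], [0, 0, 0]],
    [10, [0, 0, 0.7], [0, 0, 0]],
    [10, [0, 0, 0.6], [0, 0, 0]],
    [10, [0, 0, 0], [0, 0, 0]],
  ],
)

```text
clock: 16.23
eef_pos: [561.1, 7.9, 31.7]
tcp_rot: [-3.142, -0.0, 1.971]
contact_force: [-0.5, 0.2, -0.8]
opening: 0.192
```

```bash
python3 m.py | head -1
```

```text
[561.1    7.86  31.76] [-0.5  0.7 -1.2]
```

>>> servo_tool(
  rows=[
    [10, [-0.6, 0, 0], [0, 0, 0]],
    [10, [-0.6, 0, 0], [0, 0, 0]],
    [10, [-0.6, 0, 0], [0, 0, 0]],
    [10, [-0.6, 0, 0], [0, 0, 0]],
    [10, [0, 0, 0], [0, 0, 0]],
  ],
)

```text
clock: 16.9
eef_pos: [562.1, 5.6, 31.8]
tcp_rot: [-3.142, 0.0, 1.971]
contact_force: [1.2, 0.6, -0.3]
opening: 0.186
```

>>> servo_tool(
  rows=[
    [10, [-0.6, 0, 0], [0, 0, 0]],
    [10, [-0.6, 0, 0], [0, 0, 0]],
    [10, [-0.6, 0, 0], [0, 0, 0]],
    [10, [0, 0, 0], [0, 0, 0]],
  ],
)

```text
clock: 17.4
eef_pos: [562.5, 4.1, 31.7]
tcp_rot: [-3.141, -0.0, 1.97]
contact_force: [-0.6, 2.5, -1.9]
opening: 0.191
```

```bash
python3 m.py
```

```text
[562.58   4.13  31.72] [-1.   2.5 -1.1]
315 [(15, 34), (49, 58)] [np.float64(113.2), np.float64(98.8)] [np.float64(104.8), np.float64(94.5)]
316 [(15, 34), (49, 58)] [np.float64(113.2), np.float64(98.8)] [np.float64(104.8), np.float64(94.5)]
330 [(15, 34), (49, 58)] [np.float64(113.2), np.float64(98.8)] [np.float64(104.8), np.float64(94.5)]
331 [(15, 34), (49, 58)] [np.float64(113.2), np.float64(98.8)] [np.float64(104.8), np.float64(94.5)]
52 (np.int64(304), np.int64(343), array([97.3, -8.1]), array([97.3, 10.2]))
56 (np.int64(304), np.int64(342), array([95.6, -8.2]), array([95.6,  9.7]))
60 None
64 None
col323 [193.0, 200.0, 195.0, 210.0, 219.0, 220.0, 219.0, 214.0, 234.0, 245.0, 246.0, 246.0, 246.0, 246.0, 247.0, 246.0]
hook end(33) [101.4   0.8]
```

>>> servo_tool(
  rows=[
    [10, [-0.5, 0, 0], [0, 0, 0]],
    [10, [-0.5, 0, 0], [0, 0, 0]],
    [10, [-0.5, 0, 0], [0, 0, 0]],
    [10, [0, 0, 0], [0, 0, 0]],
  ],
)

```text
clock: 17.95
eef_pos: [563.0, 2.9, 31.7]
tcp_rot: [-3.141, -0.001, 1.97]
contact_force: [-2.3, 4.8, -1.8]
opening: 0.191
```

>>> servo_tool(
  rows=[
    [10, [-0.5, 0, 0], [0, 0, 0]],
    [10, [-0.5, 0, 0], [0, 0, 0]],
    [10, [0, 0, 0], [0, 0, 0]],
  ],
)

```text
clock: 18.32
eef_pos: [563.1, 2.2, 31.6]
tcp_rot: [-3.141, -0.001, 1.97]
contact_force: [-1.5, 5.6, -1.5]
opening: 0.189
```

```bash
python3 m.py|head -3
```

```text
[563.12   2.2   31.59] [-2.7  5.8 -0.9]
315 [(13, 33), (47, 57)] [np.float64(114.0), np.float64(99.7)] [np.float64(105.2), np.float64(94.9)]
316 [(13, 33), (47, 57)] [np.float64(114.0), np.float64(99.7)] [np.float64(105.2), np.float64(94.9)]
```

>>> servo_tool(
  rows=[
    [10, [0, 0, 0], [0, 0, 0]],
    [10, [-0.5, 0, 0], [0, 0, 0]],
    [10, [-0.5, 0, 0], [0, 0, 0]],
    [10, [-0.5, 0, 0], [0, 0, 0]],
    [10, [-0.5, 0, 0], [0, 0, 0]],
    [10, [0, 0, 0], [0, 0, 0]],
  ],
  force=100,
)

```text
clock: 19.12
eef_pos: [563.6, 0.7, 31.5]
tcp_rot: [-3.14, -0.002, 1.97]
contact_force: [-3.1, 8.2, -1.9]
opening: 0.177
```

>>> servo_tool(
  rows=[
    [10, [-0.5, 0, 0], [0, 0, 0]],
    [10, [-0.5, 0, 0], [0, 0, 0]],
    [10, [-0.5, 0, 0], [0, 0, 0]],
    [10, [0, 0, 0], [0, 0, 0]],
  ],
)

```text
clock: 19.62
eef_pos: [564.1, -0.7, 31.4]
tcp_rot: [-3.14, -0.002, 1.97]
contact_force: [-2.1, 7.3, -1.1]
opening: 0.174
```

```bash
python3 m.py
```

```text
[564.16  -0.75  31.49] [-2.9  7.2 -0.8]
315 [(13, 33), (47, 56)] [np.float64(114.1), np.float64(99.7)] [np.float64(105.3), np.float64(95.4)]
316 [(13, 33), (47, 56)] [np.float64(114.1), np.float64(99.7)] [np.float64(105.3), np.float64(95.4)]
330 [(13, 33), (47, 57)] [np.float64(114.1), np.float64(99.7)] [np.float64(105.3), np.float64(94.9)]
331 [(13, 33), (47, 57)] [np.float64(114.1), np.float64(99.7)] [np.float64(105.3), np.float64(94.9)]
52 (np.int64(304), np.int64(343), array([97.4, -8.1]), array([97.3, 10.1]))
56 (np.int64(304), np.int64(343), array([95.6, -8.2]), array([95.6, 10.2]))
60 None
64 None
col323 [205.0, 208.0, 220.0, 221.0, 220.0, 211.0, 181.0, 191.0, 237.0, 247.0, 247.0, 247.0, 247.0, 247.0, 247.0, 247.0]
hook end(33) [101.5   0.8]
```

>>> servo_tool(
  rows=[
    [10, [-0.5, 0, 0], [0, 0, 0]],
    [10, [-0.5, 0, 0], [0, 0, 0]],
    [10, [-0.5, 0, 0], [0, 0, 0]],
    [10, [-0.5, 0, 0], [0, 0, 0]],
    [10, [0, 0, 0], [0, 0, 0]],
  ],
)

```text
clock: 20.3
eef_pos: [565.6, -3.3, 31.7]
tcp_rot: [-3.141, -0.0, 1.971]
contact_force: [-1.3, 3.7, -1.3]
opening: 0.176
```

>>> servo_tool(
  rows=[
    [10, [-0.5, 0, 0], [0, 0, 0]],
    [10, [-0.5, 0, 0], [0, 0, 0]],
    [10, [-0.5, 0, 0], [0, 0, 0]],
    [10, [-0.5, 0, 0], [0, 0, 0]],
    [10, [0, 0, 0], [0, 0, 0]],
  ],
)

```text
clock: 20.92
eef_pos: [566.9, -5.5, 31.9]
tcp_rot: [3.141, 0.0, 1.97]
contact_force: [-0.3, 0.3, -0.9]
opening: 0.176
```

```bash
python3 m.py
```

```text
[566.8   -5.39  31.85] [ 1.3  0.9 -1.4]
315 [(19, 38), (52, 61)] [np.float64(111.5), np.float64(97.4)] [np.float64(103.0), np.float64(93.1)]
316 [(19, 38), (52, 61)] [np.float64(111.5), np.float64(97.4)] [np.float64(103.0), np.float64(93.1)]
330 [(19, 38), (52, 61)] [np.float64(111.5), np.float64(97.4)] [np.float64(103.0), np.float64(93.0)]
331 [(19, 38), (52, 61)] [np.float64(111.5), np.float64(97.4)] [np.float64(103.0), np.float64(93.0)]
52 (np.int64(305), np.int64(342), array([97.2, -7.6]), array([97.2,  9.8]))
56 (np.int64(305), np.int64(342), array([95.5, -7.6]), array([95.5,  9.8]))
60 (np.int64(306), np.int64(342), array([93.7, -7.2]), array([93.7,  9.8]))
64 None
col323 [211.0, 211.0, 211.0, 211.0, 210.0, 210.0, 204.0, 192.0, 228.0, 245.0, 247.0, 248.0, 248.0, 248.0, 248.0, 248.0]
hook end(33) [101.3   0.8]
```

The clip has snapped free (force about 0) after moving about 13 mm. I'm lowering the tip slightly so it still hooks the clip after the drop.

>>> servo_tool(
  rows=[
    [10, [0, 0, 0.6], [0, 0, 0]],
    [10, [0, 0, 0.6], [0, 0, 0]],
    [10, [0, 0, 0.6], [0, 0, 0]],
    [10, [0, 0, 0], [0, 0, 0]],
  ],
)

```text
clock: 21.48
eef_pos: [566.6, -5.2, 29.9]
tcp_rot: [-3.141, -0.0, 1.971]
contact_force: [-0.6, -0.4, -1.0]
opening: 0.171
```

>>> servo_tool(
  rows=[
    [10, [0, 0, 0.5], [0, 0, 0]],
    [10, [0, 0, 0], [0, 0, 0]],
    [10, [0, 0, 0], [0, 0, 0]],
  ],
)

```text
clock: 21.85
eef_pos: [566.6, -5.2, 29.5]
tcp_rot: [3.142, 0.0, 1.971]
contact_force: [-0.0, -0.0, -0.5]
opening: 0.174
```

>>> servo_tool(
  rows=[
    [10, [-1.2, 0, 0], [0, 0, 0]],
    [10, [-1.2, 0, 0], [0, 0, 0]],
    [10, [-1.2, 0, 0], [0, 0, 0]],
    [10, [-1.2, 0, 0], [0, 0, 0]],
    [10, [-1.2, 0, 0], [0, 0, 0]],
    [10, [-1.2, 0, 0], [0, 0, 0]],
    [10, [-1.2, 0, 0], [0, 0, 0]],
    [10, [-1.2, 0, 0], [0, 0, 0]],
  ],
)

```text
clock: 22.85
eef_pos: [570.4, -14.1, 29.5]
tcp_rot: [-3.142, -0.0, 1.971]
contact_force: [-0.5, 0.7, -0.9]
opening: 0.176
```

```bash
python3 m.py
```

```text
[570.5  -14.25  29.48] [-0.3 -0.2 -1.4]
315 [(17, 36), (51, 60)] [np.float64(112.0), np.float64(97.7)] [np.float64(103.7), np.float64(93.4)]
316 [(17, 36), (51, 60)] [np.float64(112.0), np.float64(97.7)] [np.float64(103.7), np.float64(93.4)]
330 [(17, 36), (51, 60)] [np.float64(112.0), np.float64(97.7)] [np.float64(103.7), np.float64(93.4)]
331 [(17, 36), (51, 60)] [np.float64(112.0), np.float64(97.7)] [np.float64(103.7), np.float64(93.4)]
52 (np.int64(305), np.int64(343), array([97.1, -7.6]), array([97.1, 10. ]))
56 (np.int64(306), np.int64(343), array([95.4, -7.1]), array([95.4, 10. ]))
60 (np.int64(306), np.int64(342), array([93.6, -7.2]), array([93.6,  9.6]))
64 None
col323 [214.0, 213.0, 214.0, 213.0, 206.0, 193.0, 206.0, 218.0, 242.0, 248.0, 248.0, 249.0, 249.0, 249.0, 249.0, 249.0]
hook end(33) [101.6   0.8]
```

>>> servo_tool(
  rows=[
    [10, [-1.2, 0, 0], [0, 0, 0]],
    [10, [-1.2, 0, 0], [0, 0, 0]],
    [10, [-1.2, 0, 0], [0, 0, 0]],
    [10, [-1.2, 0, 0], [0, 0, 0]],
    [10, [-1.2, 0, 0], [0, 0, 0]],
    [10, [-1.2, 0, 0], [0, 0, 0]],
    [10, [-1.2, 0, 0], [0, 0, 0]],
    [10, [0, 0, 0], [0, 0, 0]],
  ],
)

```text
clock: 23.9
eef_pos: [573.7, -21.9, 29.5]
tcp_rot: [3.142, 0.0, 1.971]
contact_force: [0.1, -0.7, 0.2]
opening: 0.174
```

>>> servo_tool(
  rows=[
    [10, [-1, 0, 0], [0, 0, 0]],
    [10, [-1, 0, 0], [0, 0, 0]],
    [10, [0, 0, 0], [0, 0, 0]],
  ],
)

```text
clock: 24.28
eef_pos: [574.5, -23.7, 29.5]
tcp_rot: [3.142, -0.0, 1.971]
contact_force: [0.4, 0.3, 0.4]
opening: 0.177
```

```bash
python3 m.py; python3 - <<'E'
from h import *
c=get_calibration("wrist")
print("axle top px",proj(c,[[516.2,117.7,54],[516.2+15*.39,117.7-15*.92,42],[524,99.4,34]]))
E
```

```text
[574.47 -23.69  29.49] [-0.1  0.4 -1.1]
315 [(18, 37), (51, 60)] [np.float64(111.4), np.float64(97.6)] [np.float64(103.1), np.float64(93.3)]
316 [(18, 37), (51, 60)] [np.float64(111.4), np.float64(97.6)] [np.float64(103.1), np.float64(93.3)]
330 [(18, 37), (51, 60)] [np.float64(111.4), np.float64(97.6)] [np.float64(103.1), np.float64(93.3)]
331 [(18, 37), (51, 60)] [np.float64(111.4), np.float64(97.6)] [np.float64(103.1), np.float64(93.3)]
52 (np.int64(305), np.int64(343), array([97. , -7.5]), array([96.9, 10. ]))
56 (np.int64(305), np.int64(343), array([95.2, -7.6]), array([95.2, 10.1]))
60 (np.int64(306), np.int64(342), array([93.5, -7.1]), array([93.5,  9.6]))
64 None
col323 [222.0, 222.0, 221.0, 221.0, 217.0, 209.0, 217.0, 226.0, 246.0, 249.0, 250.0, 250.0, 250.0, 250.0, 250.0, 250.0]
hook end(33) [101.4   0.8]
axle top px [[ 324.34858379 -101.32641636]
 [ 324.27489826  -45.50032071]
 [ 324.30408958  -26.07126693]]
```

```bash
cat > fit.py <<'E'
from h import *
import sys
def rect(x0,x1,y0,y1): return np.array([[x0,y0],[x1,y0],[x1,y1],[x0,y1]],float)
parts=[rect(9,15,-16,16),rect(-13,9,-16,-10),rect(-13,9,10,16),rect(15,27.5,-9,-6),rect(15,27.5,6,9),rect(23.5,27.5,-9,9),rect(15,17,-9,9)]
def model(c,d,lat,z,th):
    m=np.zeros((400,640),np.uint8); u=np.array([np.cos(th),np.sin(th)]); v=np.array([-u[1],u[0]]); u0=np.array([np.cos(np.radians(-67)),np.sin(np.radians(-67))]);v0=np.array([-u0[1],u0[0]])
    o=np.array([516.2,117.7])+d*u0+lat*v0
    for p in parts:
        q=np.vstack([np.c_[o+p[:,:1]*u+p[:,1:]*v,np.full(4,h)] for h in (z,z+4)])
        cv2.fillConvexPoly(m,cv2.convexHull(np.round(proj(c,q)*16).astype(np.int32)),1,shift=4)
    return m>0
for n in sys.argv[1:]:
    im=grab_frame(n); c=get_calibration(n); u,v=proj(c,[522,105,44])[0].astype(int)
    b,g,r=[im[...,i].astype(int) for i in range(3)]; Y=(r>120)&(g>100)&(r-b>60)&(g-b>50)&(abs(r-g)<70)
    W=np.zeros_like(Y); k=(proj(c,[[522+a*80,105+bb*80,40] for a in(-1,1) for bb in (-1,1)])); x0,y0=np.maximum(k.min(0).astype(int),0);x1,y1=k.max(0).astype(int); W[y0:y1,x0:x1]=1; Y&=W
    print(n,"yellow px",Y.sum(), "centroid at z44",onz(c,np.argwhere(Y)[:,::-1].mean(0).astype(float),44)[0].round(1) if Y.sum() else None)
    for z in (34,38,42):
        best=max(((lambda m:((m&Y).sum()/max(1,(m|Y).sum())))(model(c,d,l,z,np.radians(a))),d,l,a) for d in range(-4,50,2) for l in range(-6,7,2) for a in range(-97,-36,10)); print(z,best)
    cv2.imwrite(f"pics/{n}_fit.png",im)
E
python3 fit.py side scene
```

```text
side yellow px 39 centroid at z44 [528.9  71.6  44. ]
34 (np.float64(0.5205479452054794), 26, 0, -67)
38 (np.float64(0.5211267605633803), 32, -2, -67)
42 (np.float64(0.5138888888888888), 38, -4, -67)
scene yellow px 0 centroid at z44 None
34 (np.float64(0.0), 48, 6, -37)
38 (np.float64(0.0), 48, 6, -37)
42 (np.float64(0.0), 48, 6, -37)
```

```bash
cat > fit2.py <<'E'
import sys; sys.argv=["x"]
exec(open("fit.py").read())
from rig import *
c=get_calibration("side")
for fn in ["pics/side3.png","pics/s8.png","pics/side_fit.png"]:
    im=cv2.imread(fn); b,g,r=[im[...,i].astype(int) for i in range(3)]; Y=(r>120)&(g>100)&(r-b>60)&(g-b>50)&(abs(r-g)<70)
    k=proj(c,[[522+a*80,105+bb*80,40] for a in(-1,1) for bb in (-1,1)]); x0,y0=k.min(0).astype(int);x1,y1=k.max(0).astype(int); W=np.zeros_like(Y);W[y0:y1,x0:x1]=1;Y&=W
    a=np.argwhere(Y); print(fn,len(a),"rows",a[:,0].min(),a[:,0].max(),"cols",a[:,1].min(),a[:,1].max(),"bottom row cols",a[a[:,0]==a[:,0].max()][:,1])
u=np.array([.3907,-.9205])
for d,z in [(0,42),(0,46),(32.6,42),(32.6,46),(28,34),(30,34),(32.6,34),(35,34)]: print(d,z,"bar end lower mid px",proj(c,[*(np.array([516.2,117.7])+u*(27.5+d)),z])[0].round(1))
c=get_calibration("wrist"); s=sense(); R=Ro.from_euler("xyz",s["tcp_rot"])
for z in (46,42,38):
  p=onz(c,[316.,50.5],z)[0]; print(z, "bar inner d",((p[:2]-[516.2,117.7])@u-23.5).round(1))
  for y in (305,343): print(R.inv().apply(onz(c,[float(y),54],z)[0]-s["eef_pos"])[1].round(1))
E
python3 fit2.py
```

```text
pics/side3.png 31 rows 180 186 cols 284 291 bottom row cols [286 287 288]
pics/s8.png 39 rows 180 186 cols 280 291 bottom row cols [286 287 288]
pics/side_fit.png 39 rows 185 193 cols 284 296 bottom row cols [291 292]
0 42 bar end lower mid px [289.6 186.9]
0 46 bar end lower mid px [289.6 185.8]
32.6 42 bar end lower mid px [294.3 191.7]
32.6 46 bar end lower mid px [294.3 190.6]
28 34 bar end lower mid px [293.7 193.1]
30 34 bar end lower mid px [294.  193.4]
32.6 34 bar end lower mid px [294.4 193.8]
35 34 bar end lower mid px [294.7 194.2]
46 bar inner d 31.8
-7.5
10.0
42 bar inner d 31.2
-7.8
10.3
38 bar inner d 30.6
-8.0
10.5
```

>>> servo_tool(
  rows=[
    [10, [-0.8, 0, 0], [0, 0, 0]],
    [10, [-0.8, 0, 0], [0, 0, 0]],
    [10, [-0.8, 0, 0], [0, 0, 0]],
    [10, [-0.6, 0, 0], [0, 0, 0]],
    [10, [0, 0, 0], [0, 0, 0]],
  ],
)

```text
clock: 25.05
eef_pos: [575.6, -26.5, 29.5]
tcp_rot: [3.142, 0.0, 1.971]
contact_force: [-0.2, 0.9, -1.9]
opening: 0.17
```

```bash
python3 m.py|head -3; python3 -c "
from h import *
cv2.imwrite('pics/side_fit.png',grab_frame('side'))"; python3 fit2.py
```

```text
[575.62 -26.43  29.48] [ 0.2 -0.2 -0.8]
315 [(19, 37), (51, 60)] [np.float64(111.0), np.float64(97.6)] [np.float64(103.1), np.float64(93.3)]
316 [(18, 37), (51, 60)] [np.float64(111.4), np.float64(97.6)] [np.float64(103.1), np.float64(93.3)]
pics/side3.png 31 rows 180 186 cols 284 291 bottom row cols [286 287 288]
pics/s8.png 39 rows 180 186 cols 280 291 bottom row cols [286 287 288]
pics/side_fit.png 41 rows 186 193 cols 284 296 bottom row cols [291 292]
0 42 bar end lower mid px [289.6 186.9]
0 46 bar end lower mid px [289.6 185.8]
32.6 42 bar end lower mid px [294.3 191.7]
32.6 46 bar end lower mid px [294.3 190.6]
28 34 bar end lower mid px [293.7 193.1]
30 34 bar end lower mid px [294.  193.4]
32.6 34 bar end lower mid px [294.4 193.8]
35 34 bar end lower mid px [294.7 194.2]
46 bar inner d 34.8
-7.6
10.0
42 bar inner d 34.2
-7.8
10.3
38 bar inner d 33.6
-8.0
10.5
```

>>> servo_tool(
  rows=[
    [10, [0.4, 0, 0], [0, 0, 0]],
    [10, [0, 0, -1], [0, 0, 0]],
    [10, [0, 0, -1], [0, 0, 0]],
    [10, [0, 0, -1], [0, 0, 0]],
    [10, [0, 0, -1], [0, 0, 0]],
    [10, [0, 0, -1], [0, 0, 0]],
    [10, [0, 0, -1], [0, 0, 0]],
    [10, [0, 0, 0], [0, 0, 0]],
  ],
)

```text
clock: 26.15
eef_pos: [575.5, -26.0, 35.6]
tcp_rot: [3.141, 0.0, 1.971]
contact_force: [0.3, -0.4, -1.6]
opening: 0.176
```

```bash
python3 m.py; python3 -c "
from h import *
cv2.imwrite('pics/side_fit.png',grab_frame('side'))"; python3 fit2.py|grep _fit
```

```text
[575.5  -26.05  35.54] [ 0.2 -0.7 -0. ]
315 [(22, 41), (54, 62)] [np.float64(111.2), np.float64(97.2)] [np.float64(102.5), np.float64(93.1)]
316 [(23, 41), (54, 62)] [np.float64(110.7), np.float64(97.2)] [np.float64(102.5), np.float64(93.1)]
330 [(22, 40), (54, 62)] [np.float64(111.2), np.float64(97.2)] [np.float64(102.9), np.float64(93.1)]
331 [(22, 40), (54, 62)] [np.float64(111.2), np.float64(97.2)] [np.float64(102.9), np.float64(93.1)]
52 (np.int64(306), np.int64(342), array([97.9, -7.4]), array([97.9,  9.9]))
56 (np.int64(306), np.int64(342), array([96.1, -7.4]), array([96.1,  9.9]))
60 (np.int64(306), np.int64(342), array([94.3, -7.4]), array([94.3, 10. ]))
64 None
col323 [223.0, 222.0, 222.0, 222.0, 222.0, 221.0, 221.0, 225.0, 245.0, 249.0, 249.0, 249.0, 250.0, 249.0, 250.0, 250.0]
hook end(33) [101.4   0.8]
pics/side_fit.png 44 rows 186 193 cols 284 296 bottom row cols [291 292]
```

The clip stayed down while the hook lifted out. I'm raising the pick, turning it back, and taking a clear look at the wheel.

>>> servo_tool(
  rows=[
    [10, [0, 0, -5], [0, 0, 0]],
    [10, [0, 0, -20], [0, 0, 0]],
    [10, [0, 0, -50], [0, 0, 0]],
    [10, [0, 0, -50], [0, 0, 0]],
    [10, [0, 0, -20], [0, 0, 6]],
    [10, [0, 0, 0], [0, 0, 8]],
    [10, [0, 0, 0], [0, 0, 8]],
    [10, [0, 0, 0], [0, 0, 8]],
  ],
)

```text
clock: 27.25
eef_pos: [575.4, -26.0, 180.9]
tcp_rot: [3.141, -0.0, 1.442]
contact_force: [1.0, -0.7, -1.2]
opening: 0.175
```

>>> servo_tool(
  rows=[
    [10, [0, 0, 0], [0, 0, 6]],
    [10, [30, 0, 0], [0, 0, 0]],
    [10, [30, 0, 0], [0, 0, 0]],
    [10, [0, 0, 0], [0, 0, 0]],
    [10, [0, 0, 0], [0, 0, 0]],
  ],
)

```text
clock: 27.88
eef_pos: [588.8, 32.1, 180.5]
tcp_rot: [-3.141, 0.0, 1.343]
contact_force: [0.3, 0.9, -1.7]
opening: 0.173
```

```bash
python3 - <<'E'
from h import *
c=get_calibration("wrist"); im=grab_frame("wrist"); s=sense(); to([475.7,-236.5,180])
cv2.imwrite("pics/w9.png",im); 
u,v=proj(c,[520,105,40])[0].astype(int); print(u,v)
# disc fit via green
hsv=cv2.cvtColor(im,cv2.COLOR_BGR2HSV)
y0=max(0,v-80);x0=max(0,u-90)
cr=cv2.resize(im[y0:v+90,x0:u+90],None,fx=3.3,fy=3.3,interpolation=cv2.INTER_CUBIC); print(x0,y0,cr.shape); cv2.imwrite("pics/c9.png",cr[:600,:800])
m=(hsv[...,0]>22)&(hsv[...,0]<36)&(hsv[...,1]>80)&(hsv[...,2]>120); m[:y0]=0;m[v+90:]=0;m[:,:x0]=0;m[:,u+90:]=0
ys,xs=np.nonzero(m); P=onz(c,np.c_[xs,ys].astype(float),38)[:,:2]-[516.2,117.7]; t=P@[.3907,-.9205]; l=P@[.9205,.3907]; print("clip along",t.min(),t.max(),"lat",l.min(),l.max(),"r",np.hypot(*P.T).min(),np.hypot(*P.T).max(),len(xs))
E
```

```text
at [588.8  31.8 180.5] [-180.     0.    76.9] shift tool [-287.   -49.3    0.6] q6 0.28
236 123
146 43 (561, 594, 3)
clip along 21.182991161394707 62.09701109220692 lat -16.41043561799935 16.099540823106384 r 24.067327707096776 62.62800711457282 583
```

View pics/c9.png

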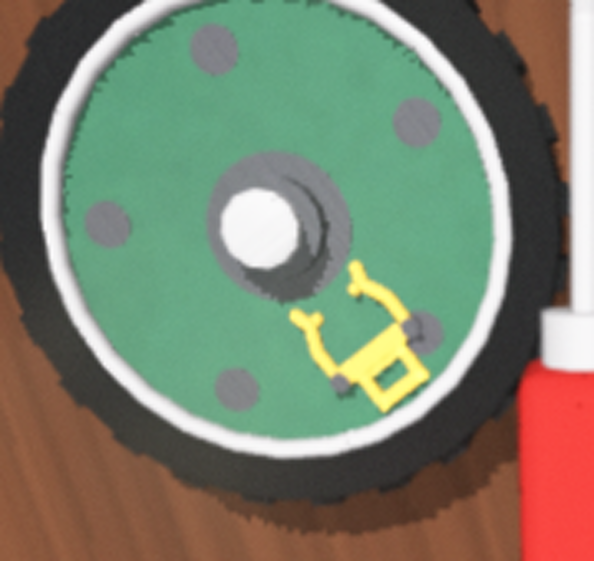

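The clip lies flat on the green disc at crop (360,340), clear of the spacer, axle and rim. Now I return the pick.

>>> servo_tool(
  rows=[
    [10, [-25, -4, 0], [0, 0, 0]],
    [10, [-45, -8, 0], [0, 0, 0]],
    [10, [-50, -9, 0], [0, 0, 0]],
    [10, [-50, -9, 0], [0, 0, 0]],
    [10, [-50, -9, 0], [0, 0, 0]],
    [10, [-42, -7, 0], [0, 0, 0]],
    [10, [-25, -3, 0], [0, 0, 0]],
    [10, [0, 0, 0], [0, 0, 0]],
  ],
)

```text
clock: 28.92
eef_pos: [475.2, -238.0, 180.6]
tcp_rot: [3.141, 0.0, 1.339]
contact_force: [-0.3, -0.2, -0.4]
opening: 0.176
```

>>> servo_tool(
  rows=[
    [10, [0, 0, 30], [0, 0, 0]],
    [10, [0, 0, 40], [0, 0, 0]],
    [10, [0, 0, 30], [0, 0, 0]],
    [10, [0, 0, 15], [0, 0, 0]],
    [10, [0, 0, 5], [0, 0, 0]],
    [10, [0, 0, 0], [0, 0, 0]],
    [10, [0, 0, 0], [0, 0, 0]],
  ],
)

```text
clock: 29.8
eef_pos: [477.1, -236.4, 61.5]
tcp_rot: [3.14, 0.0, 1.342]
contact_force: [-0.3, 0.3, -1.2]
opening: 0.168
```

```bash
python3 - <<'E'
from h import *
to([476.1,-236.7,17])
c=get_calibration("wrist"); im=grab_frame("wrist"); cv2.imwrite("pics/w10.png",im)
s=sense(); z=s["eef_pos"][2]
# front fork tops expected, and handle edges near the front
d=np.array([np.cos(1.342),np.sin(1.342)]); n=np.array([d[1],-d[0]]); C=np.array([475.5,-237.4])
for l in (-12,12): print("slot edge px",proj(c,[*(C+d*38.5+n*l),54])[0].round(1))
b,g,r=[im[...,i].astype(int) for i in range(3)]
wood=(r>180)&(g>120)&(g<200)&(b<130)&(r-b>80); red=(r>180)&(g<110)&(b<110)
for row in (155,165,175,185,195,205,215):
  print(row,"wood",[(int(q[0]),int(q[-1])) for q in (lambda a:np.split(a,np.nonzero(np.diff(a)>2)[0]+1))(np.nonzero(wood[row,230:420])[0]+230) if len(q)>2],"red",(lambda a:(a.min(),a.max()) if len(a) else None)(np.nonzero(red[row,280:370])[0]+280))
E
```

```text
at [ 477.1 -236.4   61.5] [179.9   0.   76.9] shift tool [-0.5 -1.  44.5] q6 -0.23
slot edge px [297.6 170.1]
slot edge px [338.3 170. ]
155 wood [(270, 304), (342, 365)] red (np.int64(305), np.int64(341))
165 wood [(271, 298), (345, 365)] red (np.int64(303), np.int64(342))
175 wood [(271, 296), (299, 302), (344, 365)] red (np.int64(303), np.int64(343))
185 wood [(272, 297), (344, 365)] red (np.int64(303), np.int64(343))
195 wood [(272, 291), (354, 365)] red (np.int64(303), np.int64(342))
205 wood [(273, 293), (297, 303), (344, 348), (353, 364)] red (np.int64(304), np.int64(342))
215 wood [(273, 303), (345, 364)] red (np.int64(306), np.int64(339))
```

>>> servo_tool(
  rows=[
    [10, [-0.5, -1, 8], [0, 0, 0]],
    [10, [0, 0, 14], [0, 0, 0]],
    [10, [0, 0, 10], [0, 0, 0]],
    [10, [0, 0, 6], [0, 0, 0]],
    [10, [0, 0, 3], [0, 0, 0]],
    [10, [0, 0, 1], [0, 0, 0]],
    [10, [0, 0, 0], [0, 0, 0]],
  ],
)

```text
clock: 30.72
eef_pos: [475.4, -236.4, 18.7]
tcp_rot: [3.141, 0.0, 1.342]
contact_force: [0.6, -0.1, -0.4]
opening: 0.173
```

>>> servo_tool(
  rows=[
    [10, [0, 0, 1], [0, 0, 0]],
    [10, [0, 0, 0.8], [0, 0, 0]],
    [10, [0, 0, 0], [0, 0, 0]],
  ],
)

```text
clock: 31.1
eef_pos: [475.2, -236.3, 16.7]
tcp_rot: [-3.142, 0.0, 1.342]
contact_force: [-0.3, -0.3, -0.9]
opening: 0.173
```

Next I'll lower until it rests, then release.

>>> servo_tool(
  rows=[
    [10, [0, 0, 0.5], [0, 0, 0]],
    [10, [0, 0, 0.5], [0, 0, 0]],
    [10, [0, 0, 0], [0, 0, 0]],
  ],
)

```text
clock: 31.48
eef_pos: [475.3, -236.3, 16.4]
tcp_rot: [3.141, 0.0, 1.342]
contact_force: [-2.7, 0.8, 9.4]
opening: 0.178
```

>>> servo_tool(
  rows=[
    [20, [0, 0, 0], [0, 0, 0]],
    [24, [0, 0, 0], [0, 0, 0]],
    [30, [0, 0, 0], [0, 0, 0]],
    [40, [0, 0, 0], [0, 0, 0]],
    [45, [0, 0, 0], [0, 0, 0]],
    [45, [0, 0, 0], [0, 0, 0]],
  ],
  force=40,
)

```text
clock: 32.22
eef_pos: [475.2, -236.3, 15.7]
tcp_rot: [-3.142, -0.0, 1.342]
contact_force: [0.5, -0.2, 0.3]
opening: 0.529
```

>>> servo_tool(
  rows=[
    [45, [0, 0, -5], [0, 0, 0]],
    [45, [0, 0, -20], [0, 0, 0]],
    [45, [0, 0, -50], [0, 0, 0]],
    [45, [0, 0, -60], [0, 0, 0]],
    [45, [0, 0, -60], [0, 0, 0]],
    [45, [-40, 0, -60], [0, 0, 0]],
    [45, [0, 0, 0], [0, 0, 0]],
    [45, [0, 0, 0], [0, 0, 0]],
  ],
)

```text
clock: 33.22
eef_pos: [466.9, -269.8, 262.3]
tcp_rot: [-3.141, -0.0, 1.342]
contact_force: [0.5, 0.9, 0.5]
opening: 0.526
```

```bash
python3 - <<'E'
from h import *
c=get_calibration("wrist"); im=grab_frame("wrist"); s=sense(); print(s["eef_pos"],s["opening"],s["contact_force"])
cv2.imwrite("pics/w11.png",im)
for n in ["pick","cradle"]:
  for m in trace("wrist",n)[:1]:
    ys,xs=np.nonzero(m["mask"]); P=onz(c,np.c_[xs,ys].astype(float),49)[:,:2]
    mu=P.mean(0); vt=np.linalg.svd(P-mu,full_matrices=False)[2]; a=vt[0]*np.sign(vt[0][1]); t=(P-mu)@a
    print(n,m["conf"],mu.round(1),np.degrees(np.arctan2(a[1],a[0])).round(1),(mu+a*t.min()).round(1),(mu+a*t.max()).round(1))
grab_frame("scene"); cs=get_calibration("scene")
for n in ["pick","bearing","spanner","screwdriver","patch_tin","oil_bottle","spray_can","grease_jar"]:
  print(n,[(round(b["conf"],2),np.round(w(cs,b["centre"])).tolist()) for b in boxes_of("scene",n)[:1]])
# width of red handle at two rows vs slots
b,g,r=[im[...,i].astype(int) for i in range(3)]; red=(r>150)&(g<110)&(b<110)
ys,xs=np.nonzero(red[:260,250:400]); print("red rows",ys.min(),ys.max(),[(y,int(xs[ys==y].min()+250),int(xs[ys==y].max()+250)) for y in range(ys.min(),ys.max(),12) if (ys==y).any()])
E
```

```text
[ 466.5706989  -269.33534795  261.52457625] 0.5296418391738148 [-0.12506838  0.47262362 -0.04265849]
pick 0.73 [ 479.6 -227. ] 76.6 [ 464.6 -290.1] [ 500.4 -139.7]
cradle 0.67 [ 475.8 -232.2] 79.9 [ 466.6 -283.9] [ 484.3 -184.8]
pick [(0.59, [482.0, -236.0, 61.0])]
bearing [(0.61, [732.0, 25.0, 14.0])]
spanner [(0.75, [424.0, -374.0, 7.0])]
screwdriver [(0.87, [593.0, -472.0, 24.0])]
patch_tin [(0.81, [715.0, -286.0, 34.0])]
oil_bottle [(0.86, [756.0, -135.0, 116.0])]
spray_can [(0.62, [748.0, 194.0, 118.0])]
grease_jar [(0.81, [531.0, 365.0, 60.0])]
red rows 30 259 [(30, 276, 276), (54, 282, 283), (66, 285, 289), (78, 288, 292), (90, 292, 340), (102, 252, 331), (114, 317, 331), (126, 290, 349), (138, 293, 331), (150, 270, 331), (162, 317, 349), (174, 275, 351), (186, 279, 384), (198, 250, 365), (210, 312, 313), (222, 316, 342), (234, 279, 279), (246, 260, 340), (258, 287, 345)]
```

```bash
python3 -c "
from h import *
cv2.imwrite('pics/side_fit.png',grab_frame('side'))"; python3 fit2.py|grep _fit; python3 -c "
from rig import *; print(sign_off(), sense()['clock'])"
```

```text
pics/side_fit.png 49 rows 186 193 cols 284 296 bottom row cols [291 292]
the job is handed in; nothing more can be done
the job is handed in; nothing more can be done
```

The clip is off the axle and lying loose on the wheel, the pick is back in its rest, and I've handed the job in. The arm finished at about 33 s of the 58 s allowed.

**Pull:** I lowered the hook through the clip's eye with no contact force. The clip snapped free after roughly 8 to 13 mm, with the pull peaking at about 9 N in the readings I took between steps. I then drew it about 34 mm along its axis and lifted the hook out straight up.

**Clip:** The close view showed it flat on the green disc. Its nearest point is about 24 mm from the axle's axis (the spacer's radius is 15 mm) and its farthest is about 63 mm (the disc's radius is 66 mm). A side image taken just before hand-in showed it unmoved.

**Pick:** It measured within 2 mm of its starting position and along the same direction. It pressed into the rest with about 9 N just before I let go. I had no pictures left to view, so this check is from measurements only.

**Other objects:** All the bystanders measured within 7 mm of where they started, which is within the detectors' scatter. The arm went nowhere near them.

**What went wrong:**
- **First grasp missed:** it closed above the handle without touching it, because the fingertips sit about 25 mm behind the reported tool point. I went 16 mm lower and the second grasp held.
- **Drop check:** the wrist view alone could not tell whether the clip had dropped onto the disc. The side camera and the later close view showed that it had.

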